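Lay out a casting frame of steel bars on the slab

ROBOT

A 7-joint arm with a two-finger parallel gripper is mounted at the origin on a cart in front of the work surface, level with it; the furniture and walls round the work are solid. World frame = base frame: x ahead of the robot, y to its left, z up, the work surface at z = 0. Lengths are in mm, angles in rad, forces in N, time in s.
With the tool pointing down it reaches from about 400 to 875 mm from the base axis. Payload 4.4 kg.
Tool frame: the origin (TCP) lies at the very end of the fingers, on their centre line; the grasp point (between the pads) lies 19 mm behind it; y points along the fingers, x is the direction in which the jaws open and shut, and the axes are right-handed (so a half turn about y gives the same grasp; the last joint's range is limited). The gripper opens to 85 mm and grips with 20 to 120 N. Pads are 22 mm wide; open, the fingers measure 114 mm over their backs; the gripper's body (76 mm by 85 mm) begins 54 mm behind the grasp point. The pads swing forward as they close: fully open they stand 13 mm farther back than shut.
Start: joints at [1.266, 0.628, 0.038, 1.517, -0.027, 0.996, -0.02], TCP at [153.776, -631.562, 231.313] pointing down, gripper open.
Joint ranges: [-3.06, 3.06], [-0.37, 2.12], [-1.25, 1.32], [0.18, 2.47], [-1.1, 4.24], [0.23, 1.98], [-2.94, 2.94]. Speed limits (rad/s): [2.57, 2.57, 3.14, 3.14, 3.14, 3.14, 3.14].

INTERFACE

Orientations are given as [roll, pitch, yaw] about the fixed x, y, z axes, in that order (R = Rz(yaw) Ry(pitch) Rx(roll)).
In Python, from cell import readout, eyes, finish_job gives the robot as it stands. The module is installed in compiled form; this text tells all that it offers.
- The arm moves only by the tool apply_moves, never from a script. Its argument "commands" is a list that holds one entry, the list of rows, each a list of 6 numbers: the shift along the tool's x, y, z in units of 0.04 m (1.0 is 0.04 m), then the turn, a rotation vector about the tool's x, y, z in units of 5 degrees (1.0 is 5 degrees). A call has 1 to 8 rows; each row shifts and turns the pose as measured when the row begins, along the tool's axes as they then stand; what a row does not reach is not made up. A row lasts 1/12 s, in which the tool goes at most 41.7 mm and 7.16 degrees, less where a joint would pass 70% of its speed; a pose out of reach is approached as far as the arm can. A call with a number of a shift or a turn outside -1 to 1 is refused whole. A call with a gripper value outside its range is refused whole. "claw" is the finger opening in mm, from 0 to 85.4, set as the call begins (left out, the last holds). The fingers move at their own pace and stop on an object; the grip force is fixed at half the most. Time passes only in rows, so rows that do not move let the fingers close. It gives the time, the measured TCP pose, the force and the opening at its end, in the units of the state.
- readout.read_state(): the state, without advancing time (a new reading comes with each control period).
- eyes.get_image(name): name is "scene" or "top" or "wrist"; returns a dict with "image" (420x560x3 uint8, red, green, blue), "mtx" (3x3 intrinsics, pixels), "rvec" (rotation vector, rad) and "tvec" (3), from world to camera coordinates, as OpenCV has them. Camera axes: x right, y down, z forward; pixel columns grow to the right and rows downward; lengths in mm; the calibration is good to about 2 mm. A picture is of the moment at which its call begins. There is no depth.
- finish_job(): hands the job in, once; it reports no verdict.
The state is a dict: "clock": time; "qpos": joint angles; "qd": joint speeds; "tau": joint torques, N m; "eef_pos": TCP position; "tool_rot": TCP orientation; "force": force on the tool from outside, world axes, zero at the start; "torque": the same for the moment, N m; "width": finger opening in mm.
Only numpy, scipy, OpenCV 4.12 (cv2) and the standard library are available. Lean on these libraries where they do the work, as an engineer would, in place of code of your own. Each camera call takes 0.05 s, during which the arm holds its last target. There are 200 camera calls.

TASK

Set up the casting frame on the pale grey stone slab: lay the two long steel bars parallel to each other and to the slab's long edges, one nearer the robot and one farther, and the two short bars between them, one at each end and flush with the long bars' ends, so that they make a closed rectangle, centred on the slab, with the short bars' ends touching the long bars. Leave everything else on the table where it is.

Things in the scene. Friction and masses are not known exactly. Their poses are not given: they have to be found in the camera images.
- long_bar_a: long solid square steel bar, 180 x 16 x 16 mm, lying flat on the table at the start; origin at the bar's centre (8 mm above what it rests on), x axis along its length, its two ends alike
- long_bar_b: the other long solid square steel bar, 180 x 16 x 16 mm, lying flat on the table at the start; origin at the bar's centre (8 mm above what it rests on), x axis along its length, its two ends alike; interchangeable with the first
- short_bar_a: short solid square steel bar, 100 x 16 x 16 mm, lying flat on the table at the start; origin at the bar's centre (8 mm above what it rests on), x axis along its length, its two ends alike
- short_bar_b: the other short solid square steel bar, 100 x 16 x 16 mm, lying flat on the table at the start; origin at the bar's centre (8 mm above what it rests on), x axis along its length, its two ends alike; interchangeable with the first
- slab: smooth pale grey rectangular stone slab lying fixed on the table in front of the robot, 220 mm (x) by 260 mm (y, roughly crosswise to the robot's view) and 8 mm thick; origin at the centre of its underside, so its top is 8 mm above the origin
- marker: bystander: white and black marker pen lying between the bars on the robot's left, 135 mm long, 17 mm thick
- dip_fork: bystander: dipping fork with wooden handle lying between the bars on the robot's right, 206 mm long, 15 mm thick
- carton: bystander: black lidded carton, 66 x 110 x 34 mm, origin at the centre of its underside
- tape_ring: bystander: roll of brown paper tape lying flat to the right of the slab, 100 mm diameter, 25 mm high, origin at the centre of its underside
Mind the look-alikes: they are no part of the job. Leave any purple look-alike of the short_bar_a alone.

How it is judged:
By the outcome, as a careful person would: the job done as asked, in the order asked, and still so for the second after the job is handed in, with the robot touching nothing.
It also fails if it takes over 99 s, if anything falls off the work surface, if the arm or the gripper's body presses on something with over 40 N, if the wrist force passes 120 N, or if a joint passes its speed limit or range.

## Working session

There is one attempt and no reset: what is moved stays moved. The work goes in short steps, Python scripts to look and compute and a tool call to move; the robot and the scene stay as the last step left them, time stands still between calls to the robot, and variables do not carry over. Pictures are saved under pics/ and viewed, about 12 in all and at most 16, crops included, and the job is handed in when it is done.

Besides the shell and the picture viewer there is one more tool, called after "Emit:" by a JSON object that holds its "name" and its "arguments". apply_moves: Moves the arm, as the interface text tells. Shifts and turns lie within -1 to 1; 1 stands for 0.04 m of shift or 5 degrees of turn. Its arguments: {"type":"object","properties":{"commands":{"type":"array"},"claw":{"type":"number"}},"required":["commands"]}

```bash
mkdir -p pics; ls; cat > h.py <<'E'
import numpy as np, cv2
from cell import readout, eyes, finish_job
def snap(cam,name):
    d=eyes.get_image(cam); cv2.imwrite(f'pics/{name}.png',d['image'][:,:,::-1]); np.savez(f'pics/{name}.npz',**d); return d
def ray(d,uv,z):
    R,_=cv2.Rodrigues(np.array(d['rvec'],float)); t=np.array(d['tvec'],float).ravel()
    uv=np.atleast_2d(np.array(uv,float)); v=np.linalg.solve(d['mtx'],np.c_[uv,np.ones(len(uv))].T); w=(R.T@v).T
    c=-R.T@t; return c+w*((z-c[2])/w[:,2])[:,None]
def proj(d,p): return cv2.projectPoints(np.array(p,float).reshape(-1,3),np.array(d['rvec'],float),np.array(d['tvec'],float),d['mtx'],None)[0][:,0]
E
python3 - <<'E'
from h import *
for c in('scene','top'):
    d=snap(c,c+'0'); R=cv2.Rodrigues(np.array(d['rvec']))[0]; print(c,(-R.T@np.array(d['tvec']).ravel()).round())
print(readout.read_state())
E
```

```text
pics
scene [-163.  969.  868.]
top [ 383.  -11. 1113.]
{'clock': 0.1, 'qpos': array([ 1.26621213,  0.62927089,  0.03846493,  1.51823171, -0.02699176,
        0.99631757, -0.01998675]), 'qd': array([ 4.24252465e-04,  9.67057912e-05,  6.89948073e-04, -3.44444101e-03,
       -1.66365772e-03, -1.49530166e-03, -1.06608676e-03]), 'tau': array([ 2.27742967e-03, -5.64529288e+01,  1.23015884e+00, -1.93973297e+01,
        1.12820574e-02,  5.45002826e-03, -7.31924132e-06]), 'eef_pos': array([ 153.6259493 , -631.02075701,  230.48184971]), 'tool_rot': array([-1.57083257,  0.00170859, -1.33200992]), 'force': array([ 0.64343479, -0.2189596 , -0.21568924]), 'torque': array([ 0.00682104, -0.03352299, -0.02397463]), 'width': 85.32264904752283}
```

View pics/top0.png

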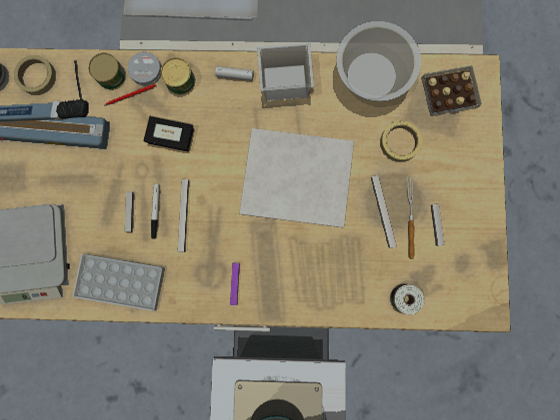

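View pics/scene0.png

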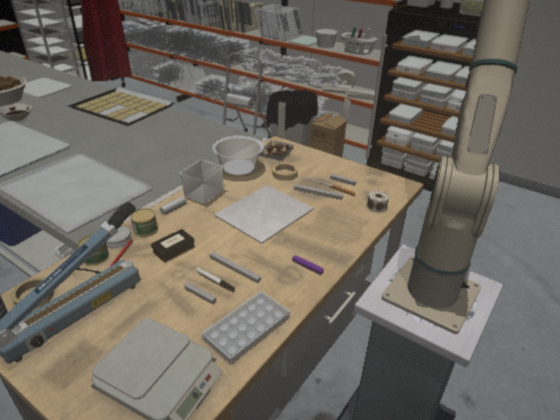

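The top view shows the slab at about (298,178). The long bars are at (183,215) and (384,212), the short bars at (129,212) and (437,224), and the purple look-alike at (235,283). The arm is out of view on the right. Next I'll measure them with a low-saturation mask.

```bash
cat >> h.py <<'E'
def rects(d,z,box=None,smax=45,vmin=90,amin=100,amax=20000,ret=False):
    """low-saturation blobs -> minAreaRect on plane z: centre, sizes, yaw of long side"""
    hsv=cv2.cvtColor(d['image'],cv2.COLOR_RGB2HSV); m=((hsv[...,1]<smax)&(hsv[...,2]>vmin)).astype(np.uint8)
    if box: k=np.zeros_like(m); k[box[1]:box[3],box[0]:box[2]]=1; m=m*k
    out=[]
    for c in cv2.findContours(m,cv2.RETR_EXTERNAL,cv2.CHAIN_APPROX_NONE)[0]:
        a=cv2.contourArea(c)
        if not amin<a<amax: continue
        P=ray(d,c[:,0,:],z)[:,:2].astype(np.float32); (cx,cy),_,_=r=cv2.minAreaRect(P); B=cv2.boxPoints(r)
        e=[B[1]-B[0],B[2]-B[1]]; L=[np.linalg.norm(x) for x in e]; i=int(L[1]>L[0]); v=e[i]
        out.append((c[:,0].mean(0).round(),round(cx,1),round(cy,1),round(max(L),1),round(min(L),1),round(np.degrees(np.arctan2(v[1],v[0]))%180,1)))
    return out
E
python3 - <<'E'
from h import *
d=dict(np.load('pics/top0.npz'))
for r in rects(d,16,(110,110,460,260)): print(r)
print('slab',rects(d,8,(235,120,360,235)))
hsv=cv2.cvtColor(d['image'],cv2.COLOR_RGB2HSV)
for p in [(129,212),(183,215),(384,212),(437,224),(300,180),(320,150)]: print(hsv[p[1],p[0]])
E
```

```text
(array([438., 224.]), 482.0, -378.6, np.float32(99.7), np.float32(14.7), np.float32(6.8))
(array([128., 212.]), 497.4, 378.1, np.float32(96.6), np.float32(14.7), np.float32(0.9))
(array([155., 202.]), 523.4, 312.8, np.float32(87.2), np.float32(13.6), np.float32(0.0))
(array([182., 215.]), 492.2, 243.3, np.float32(177.9), np.float32(15.2), np.float32(179.6))
(array([384., 211.]), 512.1, -248.1, np.float32(179.5), np.float32(15.7), np.float32(14.0))
(array([297., 178.]), 591.8, -35.1, np.float32(257.2), np.float32(218.5), np.float32(83.8))
(array([167., 132.]), 699.7, 291.8, np.float32(67.3), np.float32(35.6), np.float32(80.5))
slab [(array([297., 178.]), 593.3, -35.3, np.float32(259.1), np.float32(220.1), np.float32(83.8))]
[ 23  13 157]
[ 30  12 169]
[ 26  11 166]
[ 30  14 161]
[ 30   9 166]
[ 34  11 170]
```

Every size matches the given dimensions. Slab centre is (593,-35) at yaw -6.2°. I'll write a move planner and approach the right long bar.

```bash
cat >> h.py <<'E'
from scipy.spatial.transform import Rotation as Ro
C=np.array([593.3,-35.3]); TH=-6.2
ux=np.array([np.cos(np.radians(TH)),np.sin(np.radians(TH))]); uy=np.array([-ux[1],ux[0]])
def slabp(a,b): return C+a*ux+b*uy
def plan(p,yaw,step=39.,n=None,show=8):
    """rows (tool units) from the measured pose to TCP p, jaw yaw in degrees"""
    s=readout.read_state(); P=np.array(s['eef_pos']); R=Ro.from_euler('xyz',s['tool_rot']); p=np.array(p,float)
    y0=np.degrees(s['tool_rot'][2]); yaw=y0+(yaw-y0+90)%180-90 if abs(yaw)<400 else yaw-1000
    G=Ro.from_euler('xyz',[-90,0,yaw],degrees=True); D=p-P; w=(R.inv()*G).as_rotvec(degrees=True)
    N=n or int(max(1,np.ceil(np.linalg.norm(D)/step),np.ceil(np.linalg.norm(w)/4.95)))
    rows=[]
    for i in range(N):
        rows.append([round(float(v),3)+0. for v in np.r_[R.inv().apply(D/N)/40,w/N/5]]); R=R*Ro.from_rotvec(w/N,degrees=True)
    print('t%.1f'%s['clock'],'at',P.round(1),'yaw%.1f'%y0,'w%.1f'%s['width'],'F',s['force'].round(1),'rows',N)
    for i in range(0,min(N,show),8): print(str(rows[i:i+8]).replace(' ',''))
E
python3 -c "
from h import *
plan([512,-248,225],-76,show=16)"
```

```text
t0.1 at [ 153.6 -631.   230.5] yaw-76.3 w85.3 F [ 0.6 -0.2 -0.2] rows 14
[[-0.513,0.011,0.784,0.0,-0.005,-0.001],[-0.513,0.011,0.784,0.0,-0.005,-0.001],[-0.513,0.011,0.784,0.0,-0.005,-0.001],[-0.512,0.01,0.784,0.0,-0.005,-0.001],[-0.512,0.01,0.784,0.0,-0.005,-0.001],[-0.512,0.01,0.785,0.0,-0.005,-0.001],[-0.511,0.01,0.785,0.0,-0.005,-0.001],[-0.511,0.01,0.785,0.0,-0.005,-0.001]]
[[-0.511,0.01,0.785,0.0,-0.005,-0.001],[-0.51,0.01,0.785,0.0,-0.005,-0.001],[-0.51,0.01,0.786,0.0,-0.005,-0.001],[-0.51,0.01,0.786,0.0,-0.005,-0.001],[-0.509,0.01,0.786,0.0,-0.005,-0.001],[-0.509,0.01,0.786,0.0,-0.005,-0.001]]
```

Emit:
{"name": "apply_moves", "arguments": {"commands": [[[-0.51,0.01,0.78,0,0,0],[-0.51,0.01,0.78,0,0,0],[-0.51,0.01,0.78,0,0,0],[-0.51,0.01,0.78,0,0,0],[-0.51,0.01,0.78,0,0,0],[-0.51,0.01,0.78,0,0,0],[-0.51,0.01,0.78,0,0,0],[-0.51,0.01,0.78,0,0,0]]], "claw": 45}}

```text
clock: 0.77
eef_pos: [354.2, -413.0, 221.7]
tool_rot: [-1.581, 0.003, -1.353]
force: [0.7, -0.4, 0.2]
width: 45.1
```

Emit:
{"name": "apply_moves", "arguments": {"commands": [[[-0.51,0.01,0.78,0,0,0],[-0.51,0.01,0.78,0,0,0],[-0.51,0.01,0.78,0,0,0],[-0.51,0.01,0.78,0,0,0],[-0.51,0.01,0.78,0,0,0],[-0.51,0.01,0.78,0,0,0]]]}}

```text
clock: 1.27
eef_pos: [515.5, -242.8, 216.1]
tool_rot: [-1.583, 0.005, -1.354]
force: [1.3, -1.4, -0.0]
width: 45.1
```

```bash
python3 -c "
from h import *
plan([512,-248,150],-76,show=16)
d=snap('wrist','w1'); print(rects(d,16,vmin=60,smax=60))"
```

```text
t1.3 at [ 515.5 -242.8  216.1] yaw-77.6 w45.1 F [ 1.3 -1.4 -0. ] rows 2
[[0.058,0.827,-0.046,0.072,-0.157,-0.031],[0.055,0.827,-0.052,0.072,-0.157,-0.031]]
[(array([421., 408.]), 234.3, -508.7, np.float32(87.7), np.float32(30.6), np.float32(59.5)), (array([150., 399.]), 157.2, -125.4, np.float32(96.3), np.float32(34.6), np.float32(151.8)), (array([ 14., 370.]), 169.9, 69.7, np.float32(93.5), np.float32(44.5), np.float32(144.5)), (array([ 19., 338.]), 222.5, 47.9, np.float32(60.3), np.float32(49.5), np.float32(87.2)), (array([290., 335.]), 309.3, -294.0, np.float32(74.6), np.float32(73.4), np.float32(109.1)), (array([390., 227.]), 481.9, -378.3, np.float32(103.0), np.float32(20.1), np.float32(8.6)), (array([538., 281.]), 426.9, -564.1, np.float32(329.9), np.float32(102.9), np.float32(27.2)), (array([355., 162.]), 547.1, -318.4, np.float32(110.6), np.float32(29.0), np.float32(4.2)), (array([284., 178.]), 510.3, -245.3, np.float32(180.5), np.float32(41.7), np.float32(9.3))]
```

View pics/w1.png

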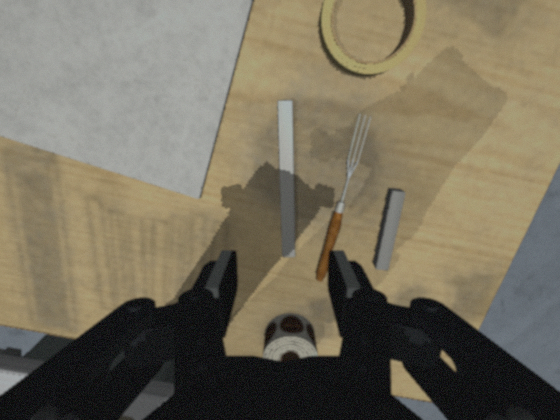

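The wrist view shows the bar running from (286,100) to (288,257), and the fork handle about 45 mm off at (330,240). The fingers at mid-bar clear it.

```bash
python3 -c "
from h import *
d=dict(np.load('pics/w1.npz')); e=ray(d,[(286,100),(288,257)],16); print(e.round(1),e.mean(0),np.linalg.norm(e[1]-e[0]),np.degrees(np.arctan2(*(e[0]-e[1])[1::-1])))
plan([512,-247,40],-76,show=16)"
```

```text
[[ 597.6 -228.1   16. ]
 [ 422.9 -269.7   16. ]] [ 510.23363634 -248.8984821    16.        ] 179.52552093562335 13.398077035440865
t1.3 at [ 522.8 -233.6  215.9] yaw-76.9 w44.7 F [6.5 5.7 0.3] rows 5
[[0.062,0.879,-0.063,0.012,-0.037,-0.023],[0.06,0.879,-0.064,0.012,-0.037,-0.023],[0.058,0.879,-0.065,0.012,-0.037,-0.023],[0.056,0.88,-0.066,0.012,-0.037,-0.023],[0.054,0.88,-0.068,0.012,-0.037,-0.023]]
```

Emit:
{"name": "apply_moves", "arguments": {"commands": [[[0.06,0.88,-0.07,0,-0.04,0],[0.06,0.88,-0.07,0,-0.04,0],[0.06,0.88,-0.07,0,-0.04,0],[0.06,0.88,-0.07,0,-0.04,0],[0.03,0.6,-0.03,0,0,0],[0,0,0,0,0,0]]]}}

```text
clock: 1.82
eef_pos: [520.7, -238.9, 46.3]
tool_rot: [-1.566, 0.008, -1.312]
force: [-0.7, -0.6, -0.5]
width: 44.9
```

```bash
python3 -c "
from h import *
plan([511,-248.5,4],-76.2,step=20)"
```

```text
t1.8 at [ 520.7 -238.9   46.3] yaw-75.2 w44.9 F [-0.7 -0.6 -0.5] rows 3
[[0.06,0.351,-0.1,-0.018,0.069,-0.032],[0.059,0.352,-0.1,-0.018,0.069,-0.032],[0.059,0.352,-0.099,-0.018,0.069,-0.032]]
```

Emit:
{"name": "apply_moves", "arguments": {"commands": [[[0.09,0.2,-0.15,0,0.1,-0.04],[0.09,0.3,-0.15,0,0.1,-0.04],[0,0,0,0,0,0]]]}}

```text
clock: 2.07
eef_pos: [510.1, -248.7, 25.6]
tool_rot: [-1.568, 0.003, -1.329]
force: [-1.4, -0.5, 0.4]
width: 45.1
```

```bash
python3 -c "
from h import *
plan([511,-248.5,4],-76.2,step=20)"
```

```text
t2.1 at [ 510.1 -248.7   25.6] yaw-76.2 w45.1 F [-1.4 -0.5  0.4] rows 2
[[0.001,0.27,0.011,-0.015,0.003,-0.018],[0.001,0.27,0.011,-0.015,0.003,-0.018]]
```

Emit:
{"name": "apply_moves", "arguments": {"commands": [[[0,0.27,0.01,0,0,0],[0,0.26,0.01,0,0,0],[0,0,0,0,0,0]]]}}

```text
clock: 2.32
eef_pos: [513.5, -249.2, 6.2]
tool_rot: [-1.564, 0.0, -1.329]
force: [-0.7, -0.6, 0.1]
width: 45.2
```

Emit:
{"name": "apply_moves", "arguments": {"commands": [[[0,0,0,0,0,0],[0,0,0,0,0,0],[0,0,0,0,0,0],[0,0,0,0,0,0],[0,0,0,0,0,0],[0,0,0,0,0,0]]], "claw": 5}}

```text
clock: 2.82
eef_pos: [514.8, -248.2, 7.3]
tool_rot: [-1.563, 0.0, -1.327]
force: [-0.7, -0.5, -2.3]
width: 14.1
```

```bash
python3 -c "
from h import *
plan([511,-248.5,120],-76.2)"
```

```text
t2.8 at [ 514.8 -248.2    7.3] yaw-76.1 w14.1 F [-0.7 -0.5 -2.3] rows 3
[[-0.005,-0.94,-0.024,-0.032,0.01,-0.002],[-0.005,-0.94,-0.026,-0.032,0.01,-0.002],[-0.005,-0.94,-0.029,-0.032,0.01,-0.002]]
```

Emit:
{"name": "apply_moves", "arguments": {"commands": [[[0,-0.94,0,0,0,0],[0,-0.94,0,0,0,0],[0,-0.6,0,0,0,0],[0,0,0,0,0,0]]]}}

```text
clock: 3.15
eef_pos: [510.2, -246.7, 103.7]
tool_rot: [-1.574, 0.009, -1.327]
force: [0.7, -0.9, -3.1]
width: 14.2
```

```bash
python3 -c "
from h import *
p=slabp(58,3.7); print(p)
plan([*p,90],-6.2,show=16)"
```

```text
[651.36035353 -37.88560406]
t3.1 at [ 510.2 -246.7  103.7] yaw-76.0 w14.2 F [ 0.7 -0.9 -3.1] rows 15
[[-0.281,0.025,0.312,-0.002,-0.931,-0.007],[-0.254,0.024,0.334,-0.002,-0.931,-0.007],[-0.227,0.024,0.354,-0.002,-0.931,-0.007],[-0.197,0.024,0.371,-0.002,-0.931,-0.007],[-0.166,0.024,0.386,-0.002,-0.931,-0.007],[-0.135,0.024,0.398,-0.002,-0.931,-0.007],[-0.102,0.023,0.407,-0.002,-0.931,-0.007],[-0.068,0.023,0.414,-0.002,-0.931,-0.007]]
[[-0.035,0.023,0.419,-0.002,-0.931,-0.007],[0.0,0.023,0.42,-0.002,-0.931,-0.007],[0.034,0.023,0.419,-0.002,-0.931,-0.007],[0.067,0.023,0.415,-0.002,-0.931,-0.007],[0.101,0.023,0.408,-0.002,-0.931,-0.007],[0.134,0.023,0.398,-0.002,-0.931,-0.007],[0.165,0.023,0.386,-0.002,-0.931,-0.007]]
```

Emit:
{"name": "apply_moves", "arguments": {"commands": [[[-0.28,0.02,0.31,0,-0.93,0],[-0.25,0.02,0.33,0,-0.93,0],[-0.23,0.02,0.35,0,-0.93,0],[-0.2,0.02,0.37,0,-0.93,0],[-0.17,0.02,0.39,0,-0.93,0],[-0.14,0.02,0.4,0,-0.93,0],[-0.1,0.02,0.41,0,-0.93,0],[-0.07,0.02,0.41,0,-0.93,0]]]}}

```text
clock: 3.82
eef_pos: [580.3, -135.8, 92.1]
tool_rot: [-1.575, 0.013, -0.659]
force: [-0.1, -0.3, -4.1]
width: 14.2
```

Emit:
{"name": "apply_moves", "arguments": {"commands": [[[-0.04,0.02,0.42,0,-0.93,0],[0,0.02,0.42,0,-0.93,0],[0.03,0.02,0.42,0,-0.93,0],[0.07,0.02,0.41,0,-0.93,0],[0.1,0.02,0.41,0,-0.93,0],[0.13,0.02,0.4,0,-0.93,0],[0,0,0,0,0,0],[0,0,0,0,0,0]]]}}

```text
clock: 4.48
eef_pos: [631.1, -40.1, 75.1]
tool_rot: [-1.563, 0.027, -0.139]
force: [-0.4, -1.6, -4.2]
width: 14.0
```

```bash
python3 -c "
from h import *
plan([*slabp(58,3.7),40],-6.2,step=20,show=16)"
```

```text
t4.5 at [631.1 -40.1  75.1] yaw-8.0 w14.0 F [-0.4 -1.6 -4.2] rows 3
[[0.173,0.288,0.039,-0.032,-0.119,-0.105],[0.171,0.289,0.038,-0.032,-0.119,-0.105],[0.168,0.291,0.037,-0.032,-0.119,-0.105]]
```

Emit:
{"name": "apply_moves", "arguments": {"commands": [[[0.17,0.29,0.04,-0.03,-0.12,-0.1],[0.17,0.29,0.04,-0.03,-0.12,-0.1],[0.17,0.2,0.04,-0.03,-0.12,-0.1],[0,0,0,0,0,0],[0,0,0,0,0,0]]]}}

```text
clock: 4.9
eef_pos: [650.1, -40.8, 36.5]
tool_rot: [-1.574, 0.004, -0.11]
force: [-0.2, -0.2, -4.0]
width: 14.4
```

```bash
python3 -c "
from h import *
plan([*slabp(58,3.7),18],-6.2,step=12,show=16)"
```

```text
t4.9 at [650.1 -40.8  36.5] yaw-6.3 w14.4 F [-0.2 -0.2 -4. ] rows 2
[[0.013,0.231,0.039,0.017,-0.013,-0.024],[0.012,0.231,0.039,0.017,-0.013,-0.024]]
```

Emit:
{"name": "apply_moves", "arguments": {"commands": [[[0.02,0.23,0.05,0.02,-0.01,-0.02],[0.01,0.2,0.05,0.02,-0.01,-0.02],[0,0,0,0,0,0],[0,0,0,0,0,0]]]}}

```text
clock: 5.23
eef_pos: [651.2, -38.0, 17.1]
tool_rot: [-1.571, 0.001, -0.11]
force: [-0.2, -0.3, -3.5]
width: 14.1
```

```bash
python3 -c "
from h import *
plan([*slabp(58,3.7),15],-6.2,step=12,show=16)"
```

```text
t5.2 at [651.2 -38.   17.1] yaw-6.3 w14.1 F [-0.2 -0.3 -3.5] rows 1
[[0.003,0.052,0.003,0.0,-0.025,-0.015]]
```

Emit:
{"name": "apply_moves", "arguments": {"commands": [[[0,0.03,0,0,-0.02,0],[0,0.02,0,0,0,0],[0,0.02,0,0,0,0],[0,0,0,0,0,0]]]}}

```text
clock: 5.57
eef_pos: [651.3, -38.0, 15.5]
tool_rot: [-1.571, 0.001, -0.109]
force: [-0.7, 0.1, -2.9]
width: 14.0
```

Emit:
{"name": "apply_moves", "arguments": {"commands": [[[0,0,0,0,0,0],[0,0,0,0,0,0],[0,0,0,0,0,0],[0,0,0,0,0,0],[0,0,0,0,0,0]]], "claw": 40}}

```text
clock: 5.98
eef_pos: [654.6, -38.0, 18.3]
tool_rot: [-1.57, -0.006, -0.109]
force: [0.6, -0.3, 1.1]
width: 40.0
```

Emit:
{"name": "apply_moves", "arguments": {"commands": [[[0,-0.5,0,0,0,0],[0,-0.8,0,0,0,0],[0,-0.9,0,0,0,0],[0,-0.9,0,0,0,0],[0,0,0,0,0,0]]]}}

```text
clock: 6.4
eef_pos: [652.6, -37.7, 144.6]
tool_rot: [-1.57, -0.001, -0.108]
force: [1.1, 0.6, -0.4]
width: 40.0
```

```bash
python3 -c "
from h import *
print(slabp(-58,0)); plan([492,242,140],-90.4-0,show=24)"
```

```text
[535.63924409 -29.03603737]
t6.4 at [652.6 -37.7 144.6] yaw-6.2 w40.0 F [ 1.1  0.6 -0.4] rows 18
[[-0.264,0.006,0.362,-0.001,0.936,0.0],[-0.292,0.006,0.339,-0.001,0.936,0.0],[-0.319,0.006,0.314,-0.001,0.936,0.0],[-0.344,0.006,0.287,-0.001,0.936,0.0],[-0.366,0.006,0.258,-0.001,0.936,0.0],[-0.386,0.006,0.228,-0.001,0.936,0.0],[-0.403,0.006,0.195,-0.001,0.936,0.0],[-0.418,0.006,0.162,-0.001,0.936,0.0]]
[[-0.429,0.006,0.127,-0.001,0.936,0.0],[-0.438,0.006,0.092,-0.001,0.936,0.0],[-0.444,0.006,0.056,-0.001,0.936,0.0],[-0.447,0.006,0.019,-0.001,0.936,0.0],[-0.448,0.006,-0.017,-0.001,0.936,0.0],[-0.445,0.006,-0.054,-0.001,0.936,0.0],[-0.439,0.006,-0.09,-0.001,0.936,0.0],[-0.43,0.006,-0.125,-0.001,0.936,0.0]]
[[-0.418,0.006,-0.16,-0.001,0.936,0.0],[-0.404,0.006,-0.193,-0.001,0.936,0.0]]
```

Emit:
{"name": "apply_moves", "arguments": {"commands": [[[-0.26,0.01,0.36,0,0.94,0],[-0.29,0.01,0.34,0,0.94,0],[-0.32,0.01,0.31,0,0.94,0],[-0.34,0.01,0.29,0,0.94,0],[-0.37,0.01,0.26,0,0.94,0],[-0.39,0.01,0.23,0,0.94,0],[-0.4,0.01,0.2,0,0.94,0],[-0.42,0.01,0.16,0,0.94,0]]]}}

```text
clock: 7.07
eef_pos: [587.3, 85.7, 145.7]
tool_rot: [-1.56, -0.013, -0.806]
force: [-0.2, -0.2, 0.3]
width: 40.2
```

Emit:
{"name": "apply_moves", "arguments": {"commands": [[[-0.43,0.01,0.13,0,0.94,0],[-0.44,0.01,0.09,0,0.94,0],[-0.44,0.01,0.06,0,0.94,0],[-0.45,0.01,0.02,0,0.94,0],[-0.45,0.01,-0.02,0,0.94,0],[-0.45,0.01,-0.05,0,0.94,0],[-0.44,0.01,-0.09,0,0.94,0],[-0.43,0.01,-0.13,0,0.94,0]]]}}

```text
clock: 7.73
eef_pos: [521.2, 221.9, 141.9]
tool_rot: [-1.548, -0.002, -1.496]
force: [0.5, -0.2, -0.1]
width: 39.9
```

```bash
python3 -c "
from h import *
plan([492,242,100],-90.4)
d=snap('top','top1'); print(rects(d,24,(235,120,360,235)));print(rects(d,16,(110,110,460,260)))
print(proj(d,[[*slabp(58,0),24],[*slabp(66,90),24],[*slabp(50,90),24]]))
h=cv2.cvtColor(d['image'],cv2.COLOR_RGB2GRAY); c=d['image'][115:240,230:365]; cv2.imwrite('pics/c1.png',cv2.resize(c[:,:,::-1],None,fx=5,fy=5,interpolation=cv2.INTER_CUBIC)[:600])"
```

```text
t7.7 at [521.2 221.9 141.9] yaw-85.7 w39.9 F [ 0.5 -0.2 -0.1] rows 2
[[-0.279,0.516,-0.357,-0.129,0.469,0.004],[-0.264,0.52,-0.362,-0.129,0.469,0.004]]
[(array([297., 178.]), 590.3, -34.9, np.float32(255.4), np.float32(216.9), np.float32(83.8))]
[(array([438., 224.]), 482.0, -378.3, np.float32(99.7), np.float32(15.4), np.float32(6.8)), (array([182., 225.]), 468.4, 243.6, np.float32(130.3), np.float32(14.7), np.float32(179.6)), (array([297., 178.]), 591.8, -35.1, np.float32(257.2), np.float32(218.5), np.float32(83.8)), (array([167., 132.]), 699.7, 292.0, np.float32(68.3), np.float32(35.6), np.float32(80.5))]
[[299.78728796 152.61579561]
 [264.06277934 144.99836311]
 [263.19469474 151.26820199]]
```

View pics/c1.png

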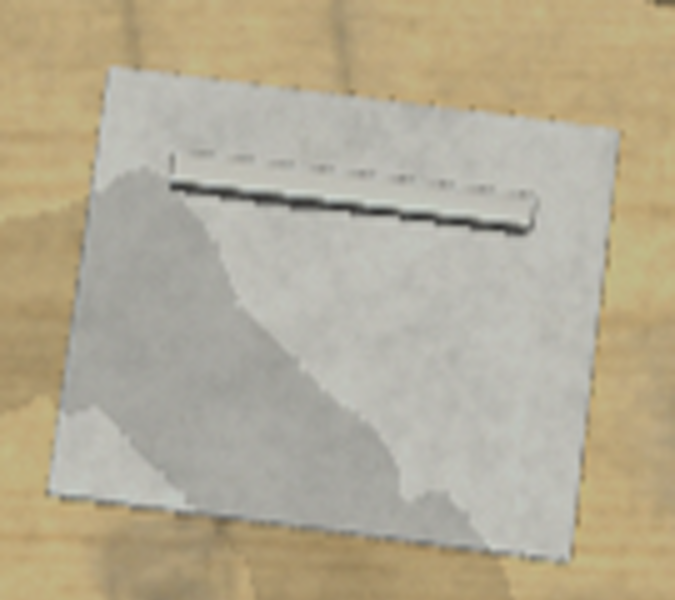

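The far long bar lies parallel on the slab. Its centre is at about (300.6,153.0) in full-image pixels against a predicted (299.8,152.6), so it is within about 2 mm. On to the left long bar.

Emit:
{"name": "apply_moves", "arguments": {"commands": [[[-0.28,0.4,-0.36,-0.13,0.47,0],[-0.26,0.4,-0.36,-0.13,0.47,0],[0,0,0,0,0,0],[0,0,0,0,0,0]]]}}

```text
clock: 8.12
eef_pos: [489.3, 251.1, 109.6]
tool_rot: [-1.569, 0.005, -1.571]
force: [1.3, -0.8, -0.1]
width: 39.9
```

```bash
python3 -c "
from h import *
plan([492,243,30],-90.4,step=25)"
```

```text
t8.1 at [489.3 251.1 109.6] yaw-90.0 w39.9 F [ 1.3 -0.8 -0.1] rows 4
[[0.053,0.498,0.016,-0.005,0.021,-0.014],[0.052,0.498,0.016,-0.005,0.021,-0.014],[0.052,0.498,0.016,-0.005,0.021,-0.014],[0.051,0.498,0.017,-0.005,0.021,-0.014]]
```

Emit:
{"name": "apply_moves", "arguments": {"commands": [[[0.05,0.5,0.02,0,0.02,-0.01],[0.05,0.5,0.02,0,0.02,-0.01],[0.05,0.5,0.02,0,0.02,-0.01],[0.05,0.45,0.02,0,0.02,-0.01],[0,0,0,0,0,0],[0,0,0,0,0,0]]]}}

```text
clock: 8.62
eef_pos: [503.6, 240.2, 34.7]
tool_rot: [-1.554, 0.005, -1.574]
force: [0.2, -0.1, 0.1]
width: 39.7
```

```bash
python3 -c "
from h import *
plan([492,243,5],-90.4,step=14)"
```

```text
t8.6 at [503.6 240.2  34.7] yaw-90.2 w39.7 F [ 0.2 -0.1  0.1] rows 3
[[-0.022,0.246,-0.101,-0.064,0.015,-0.02],[-0.022,0.247,-0.1,-0.064,0.015,-0.02],[-0.023,0.247,-0.098,-0.064,0.015,-0.02]]
```

Emit:
{"name": "apply_moves", "arguments": {"commands": [[[-0.02,0.22,-0.16,-0.06,0.02,-0.02],[-0.02,0.25,-0.14,-0.06,0.02,-0.02],[-0.02,0.2,-0.12,-0.06,0.02,-0.02],[0,0,0,0,0,0]]]}}

```text
clock: 8.95
eef_pos: [489.4, 242.8, 9.4]
tool_rot: [-1.565, 0.002, -1.581]
force: [-0.3, -0.0, -0.4]
width: 39.8
```

Emit:
{"name": "apply_moves", "arguments": {"commands": [[[0,0,0,0,0,0],[0,0,0,0,0,0],[0,0,0,0,0,0],[0,0,0,0,0,0],[0,0,0,0,0,0],[0,0,0,0,0,0]]], "claw": 5}}

```text
clock: 9.45
eef_pos: [488.7, 243.5, 9.6]
tool_rot: [-1.565, 0.002, -1.578]
force: [0.1, -0.5, -1.3]
width: 13.8
```

```bash
python3 -c "
from h import *
plan([492,243,100],-90.4)"
```

```text
t9.4 at [488.7 243.5   9.6] yaw-90.4 w13.8 F [ 0.1 -0.5 -1.3] rows 3
[[0.002,-0.753,0.032,-0.021,-0.003,-0.009],[0.003,-0.753,0.03,-0.021,-0.003,-0.009],[0.003,-0.753,0.029,-0.021,-0.003,-0.009]]
```

Emit:
{"name": "apply_moves", "arguments": {"commands": [[[0,-0.75,0.03,0,0,0],[0,-0.75,0.03,0,0,0],[0,-0.7,0.03,0,0,0],[0,0,0,0,0,0]]]}}

```text
clock: 9.78
eef_pos: [489.6, 241.9, 97.4]
tool_rot: [-1.573, -0.002, -1.579]
force: [1.3, 0.1, -3.5]
width: 13.8
```

```bash
python3 -c "
from h import *
p=slabp(-64,-3.5); print(p)
plan([*p,90],-6.2,show=24)"
```

```text
[529.29634056 -31.86756961]
t9.8 at [489.6 241.9  97.4] yaw-90.5 w13.8 F [ 1.3  0.1 -3.5] rows 18
[[0.38,0.011,0.058,0.002,-0.936,0.0],[0.383,0.011,0.027,0.002,-0.936,0.0],[0.384,0.011,-0.004,0.002,-0.936,0.0],[0.383,0.011,-0.036,0.002,-0.936,0.0],[0.378,0.011,-0.067,0.002,-0.936,0.0],[0.372,0.011,-0.098,0.002,-0.936,0.0],[0.362,0.011,-0.128,0.002,-0.936,0.0],[0.351,0.011,-0.157,0.002,-0.936,0.0]]
[[0.337,0.011,-0.185,0.002,-0.936,0.0],[0.321,0.011,-0.212,0.002,-0.936,0.0],[0.302,0.011,-0.237,0.002,-0.936,0.0],[0.282,0.011,-0.261,0.002,-0.936,0.0],[0.26,0.011,-0.283,0.002,-0.936,0.0],[0.236,0.011,-0.303,0.002,-0.936,0.0],[0.21,0.01,-0.322,0.002,-0.936,0.0],[0.183,0.01,-0.338,0.002,-0.936,0.0]]
[[0.155,0.01,-0.352,0.002,-0.936,0.0],[0.126,0.01,-0.363,0.002,-0.936,0.0]]
```

Emit:
{"name": "apply_moves", "arguments": {"commands": [[[0.38,0,0.06,0,-0.94,0],[0.38,0,0.03,0,-0.94,0],[0.38,0,0,0,-0.94,0],[0.38,0,-0.04,0,-0.94,0],[0.38,0,-0.07,0,-0.94,0],[0.37,0,-0.1,0,-0.94,0],[0.36,0,-0.13,0,-0.94,0],[0.35,0,-0.16,0,-0.94,0]]]}}

```text
clock: 10.45
eef_pos: [505.8, 122.2, 93.8]
tool_rot: [-1.573, 0.005, -0.882]
force: [0.1, 0.0, -3.4]
width: 14.0
```

Emit:
{"name": "apply_moves", "arguments": {"commands": [[[0.34,0,-0.19,0,-0.94,0],[0.32,0,-0.21,0,-0.94,0],[0.3,0,-0.24,0,-0.94,0],[0.28,0,-0.26,0,-0.94,0],[0.26,0,-0.28,0,-0.94,0],[0.24,0,-0.3,0,-0.94,0],[0.21,0,-0.32,0,-0.94,0],[0,0,0,0,-0.5,0]]]}}

```text
clock: 11.12
eef_pos: [522.7, 6.2, 85.9]
tool_rot: [-1.574, 0.017, -0.236]
force: [-0.3, -1.8, -3.5]
width: 13.8
```

```bash
python3 -c "
from h import *
plan([*slabp(-64,-3.5),45],-6.2,step=20)"
```

```text
t11.1 at [522.7   6.2  85.9] yaw-13.5 w13.8 F [-0.3 -1.8 -3.5] rows 3
[[0.133,0.34,-0.295,0.008,-0.487,-0.065],[0.119,0.34,-0.3,0.008,-0.487,-0.065],[0.104,0.34,-0.305,0.008,-0.487,-0.065]]
```

Emit:
{"name": "apply_moves", "arguments": {"commands": [[[0.13,0.2,-0.3,0,-0.49,-0.06],[0.12,0.3,-0.3,0,-0.49,-0.06],[0.1,0.3,-0.28,0,-0.45,-0.06],[0,0.1,0,0,0,0],[0,0,0,0,0,0],[0,0,0,0,0,0]]]}}

```text
clock: 11.62
eef_pos: [526.6, -33.4, 44.3]
tool_rot: [-1.57, 0.007, -0.109]
force: [-0.1, -0.7, -4.4]
width: 13.8
```

```bash
python3 -c "
from h import *
plan([*slabp(-64,-3.5),20],-6.2,step=10)"
```

```text
t11.6 at [526.6 -33.4  44.3] yaw-6.3 w13.8 F [-0.1 -0.7 -4.4] rows 3
[[0.022,0.202,0.015,-0.004,-0.004,-0.028],[0.022,0.202,0.015,-0.004,-0.004,-0.028],[0.022,0.202,0.015,-0.004,-0.004,-0.028]]
```

Emit:
{"name": "apply_moves", "arguments": {"commands": [[[0.02,0.2,0.02,0,0,-0.03],[0.02,0.2,0.02,0,0,-0.03],[0.02,0.15,0.01,0,0,-0.03],[0,0.03,0,0,0,0],[0,0,0,0,0,0],[0,0,0,0,0,0]]]}}

```text
clock: 12.12
eef_pos: [530.1, -26.4, 19.6]
tool_rot: [-1.567, -0.003, -0.105]
force: [-0.1, 0.5, -2.5]
width: 13.7
```

```bash
python3 -c "
from h import *
plan([*slabp(-64,-3.5),17.5],-6.2,step=10)"
```

```text
t12.1 at [530.1 -26.4  19.6] yaw-6.0 w13.7 F [-0.1  0.5 -2.5] rows 1
[[-0.005,0.053,-0.137,-0.044,0.032,0.032]]
```

Emit:
{"name": "apply_moves", "arguments": {"commands": [[[0,0,-0.09,-0.02,0.02,0.02],[0,0,-0.06,-0.02,0.02,0.02],[0,0,0,0,0,0],[0,0,0,0,0,0]]]}}

```text
clock: 12.45
eef_pos: [530.0, -32.8, 20.4]
tool_rot: [-1.571, -0.0, -0.109]
force: [-0.3, 0.4, -4.0]
width: 13.8
```

```bash
python3 -c "
from h import *
plan([*slabp(-64,-3.5),17.5],-6.2,step=10)"
```

```text
t12.4 at [530.  -32.8  20.4] yaw-6.3 w13.8 F [-0.3  0.4 -4. ] rows 1
[[-0.02,0.071,0.022,-0.001,-0.011,0.003]]
```

Emit:
{"name": "apply_moves", "arguments": {"commands": [[[-0.01,0.04,0.02,0,0,0],[-0.01,0.03,0,0,0,0],[0,0.02,0,0,0,0],[0,0,0,0,0,0]]]}}

```text
clock: 12.78
eef_pos: [529.8, -32.4, 17.7]
tool_rot: [-1.571, -0.002, -0.11]
force: [-0.5, -0.2, -3.8]
width: 13.8
```

Emit:
{"name": "apply_moves", "arguments": {"commands": [[[0,0,0,0,0,0],[0,0,0,0,0,0],[0,0,0,0,0,0],[0,0,0,0,0,0],[0,0,0,0,0,0]]], "claw": 40}}

```text
clock: 13.2
eef_pos: [531.2, -32.0, 18.5]
tool_rot: [-1.57, -0.005, -0.11]
force: [-0.4, 0.4, 0.1]
width: 39.9
```

Emit:
{"name": "apply_moves", "arguments": {"commands": [[[0,-0.5,0,0,0,0],[0,-0.8,0,0,0,0],[0,-0.9,0,0,0,0],[0,-0.6,0,0,0,0],[0,0,0,0,0,0]]]}}

```text
clock: 13.62
eef_pos: [529.3, -31.3, 132.9]
tool_rot: [-1.571, 0.001, -0.108]
force: [0.8, 0.5, 0.6]
width: 40.1
```

```bash
python3 -c "
from h import *
plan([482,-378.5,125],-83.2,show=24)"
```

```text
t13.6 at [529.3 -31.3 132.9] yaw-6.2 w40.1 F [0.8 0.5 0.6] rows 16
[[-0.015,0.012,-0.547,0.0,0.962,0.0],[0.031,0.012,-0.547,0.0,0.962,0.0],[0.077,0.012,-0.542,0.0,0.962,0.0],[0.122,0.012,-0.534,0.0,0.962,0.0],[0.166,0.012,-0.522,0.0,0.962,0.0],[0.21,0.012,-0.506,0.0,0.962,0.0],[0.251,0.012,-0.487,0.0,0.962,0.0],[0.291,0.012,-0.464,0.0,0.962,0.0]]
[[0.329,0.012,-0.438,0.0,0.962,0.0],[0.365,0.012,-0.409,0.0,0.962,0.0],[0.398,0.012,-0.376,0.0,0.962,0.0],[0.428,0.012,-0.342,0.0,0.962,0.0],[0.455,0.012,-0.305,0.0,0.962,0.0],[0.479,0.012,-0.265,0.0,0.962,0.0],[0.499,0.012,-0.224,0.0,0.962,0.0],[0.517,0.012,-0.182,0.0,0.962,0.0]]
```

Emit:
{"name": "apply_moves", "arguments": {"commands": [[[-0.02,0,-0.55,0,0.96,0],[0.03,0,-0.55,0,0.96,0],[0.08,0,-0.54,0,0.96,0],[0.12,0,-0.53,0,0.96,0],[0.17,0,-0.52,0,0.96,0],[0.21,0,-0.51,0,0.96,0],[0.25,0,-0.49,0,0.96,0],[0.29,0,-0.46,0,0.96,0]]]}}

```text
clock: 14.28
eef_pos: [505.5, -204.7, 132.2]
tool_rot: [-1.564, -0.0, -0.797]
force: [1.0, -1.7, -0.0]
width: 40.0
```

Emit:
{"name": "apply_moves", "arguments": {"commands": [[[0.33,0,-0.44,0,0.96,0],[0.36,0,-0.41,0,0.96,0],[0.4,0,-0.38,0,0.96,0],[0.43,0,-0.34,0,0.96,0],[0.45,0,-0.3,0,0.96,0],[0.48,0,-0.27,0,0.96,0],[0.4,0,-0.2,0,0.7,0],[0,0,0,0,0,0]]]}}

```text
clock: 14.95
eef_pos: [473.3, -364.6, 126.1]
tool_rot: [-1.572, 0.002, -1.399]
force: [-0.8, -0.1, 0.9]
width: 39.9
```

```bash
python3 -c "
from h import *
plan([482,-378.5,40],-83.2,step=25)"
```

```text
t14.9 at [ 473.3 -364.6  126.1] yaw-80.2 w39.9 F [-0.8 -0.1  0.9] rows 4
[[0.096,0.538,0.039,0.005,0.151,-0.006],[0.095,0.538,0.04,0.005,0.151,-0.006],[0.095,0.538,0.041,0.005,0.151,-0.006],[0.094,0.538,0.042,0.005,0.151,-0.006]]
```

Emit:
{"name": "apply_moves", "arguments": {"commands": [[[0.1,0.54,0.02,0,0.15,0],[0.1,0.54,0.02,0,0.15,0],[0.09,0.54,0.02,0,0.15,0],[0.09,0.45,0.02,0,0.15,0],[0,0,0,0,0,0],[0,0,0,0,0,0]]]}}

```text
clock: 15.45
eef_pos: [479.9, -376.1, 39.2]
tool_rot: [-1.572, 0.005, -1.447]
force: [-0.4, 0.1, 0.6]
width: 40.4
```

```bash
python3 -c "
from h import *
plan([482,-378.5,7],-83.2,step=14)"
```

```text
t15.4 at [ 479.9 -376.1   39.2] yaw-82.9 w40.4 F [-0.4  0.1  0.6] rows 3
[[0.023,0.269,0.015,0.003,0.018,-0.018],[0.023,0.269,0.015,0.003,0.018,-0.018],[0.023,0.269,0.015,0.003,0.018,-0.018]]
```

Emit:
{"name": "apply_moves", "arguments": {"commands": [[[0.02,0.27,0.01,0,0.02,-0.02],[0.02,0.27,0.01,0,0.02,-0.02],[0.02,0.24,0,0,0.02,-0.02],[0,0,0,0,0,0],[0,0,0,0,0,0]]]}}

```text
clock: 15.87
eef_pos: [483.3, -376.6, 7.7]
tool_rot: [-1.568, -0.002, -1.448]
force: [-0.2, 0.3, 0.4]
width: 40.0
```

Emit:
{"name": "apply_moves", "arguments": {"commands": [[[0,0,0,0,0,0],[0,0,0,0,0,0],[0,0,0,0,0,0],[0,0,0,0,0,0],[0,0,0,0,0,0],[0,0,0,0,0,0]]], "claw": 5}}

```text
clock: 16.37
eef_pos: [483.6, -377.1, 9.0]
tool_rot: [-1.567, -0.003, -1.448]
force: [0.3, 0.0, -2.6]
width: 13.8
```

```bash
python3 -c "
from h import *
plan([482,-378.5,100],-83.2)"
```

```text
t16.4 at [ 483.6 -377.1    9. ] yaw-83.0 w13.8 F [ 0.3  0.  -2.6] rows 3
[[0.013,-0.758,-0.012,-0.014,0.014,0.012],[0.012,-0.758,-0.013,-0.014,0.014,0.012],[0.011,-0.758,-0.014,-0.014,0.014,0.012]]
```

Emit:
{"name": "apply_moves", "arguments": {"commands": [[[0.01,-0.75,0,0,0,0],[0.01,-0.75,0,0,0,0],[0.01,-0.6,0,0,0,0],[0,0,0,0,0,0]]]}}

```text
clock: 16.7
eef_pos: [481.3, -376.6, 92.9]
tool_rot: [-1.573, 0.002, -1.448]
force: [0.7, -0.3, -1.6]
width: 14.0
```

```bash
python3 -c "
from h import *
p=slabp(-.4,-82); print(p)
plan([*p,90],-96.2,show=24)
d=snap('top','top2');c=d['image'][115:240,230:365]; cv2.imwrite('pics/c2.png',cv2.resize(c[:,:,::-1],None,fx=5,fy=5,interpolation=cv2.INTER_CUBIC)[:600])
for a,b in [(66,90),(66,-90),(50,90),(50,-90),(-56,90),(-56,-90),(-72,90),(-72,-90)]: print(a,b,((proj(d,[*slabp(a,b),24])[0]-[230,115])*5+2).round(1))"
```

```text
[ 584.04639245 -116.7771793 ]
t16.7 at [ 481.3 -376.6   92.9] yaw-83.0 w14.0 F [ 0.7 -0.3 -1.6] rows 8
[[-0.767,0.01,0.418,0.003,0.33,-0.003],[-0.778,0.01,0.395,0.003,0.33,-0.003],[-0.789,0.01,0.373,0.003,0.33,-0.003],[-0.8,0.01,0.35,0.003,0.33,-0.003],[-0.81,0.009,0.327,0.003,0.33,-0.003],[-0.819,0.009,0.303,0.003,0.33,-0.003],[-0.827,0.009,0.28,0.003,0.33,-0.003],[-0.835,0.009,0.256,0.003,0.33,-0.003]]
66 90 [172.3 152. ]
66 -90 [534.6 196.8]
50 90 [168.  183.3]
50 -90 [530.9 228.5]
-56 90 [138.8 393.8]
-56 -90 [505.9 440.7]
-72 90 [134.4 426. ]
-72 -90 [502.  473.2]
```

View pics/c2.png

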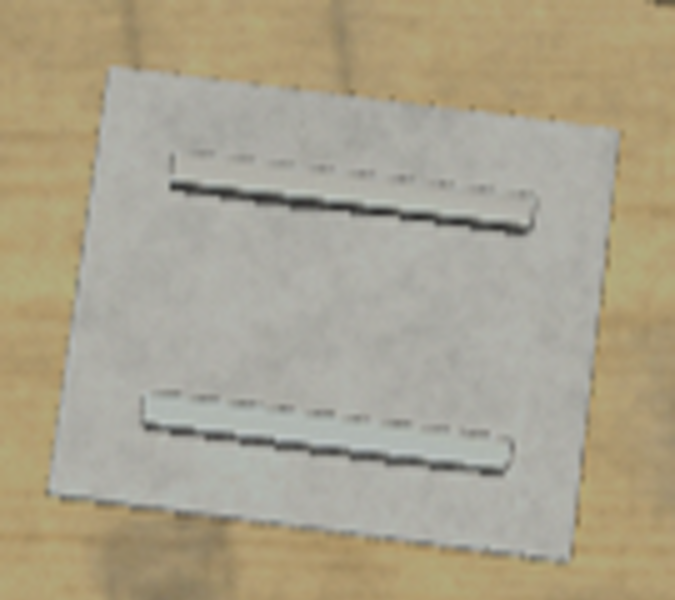

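Both long bars are close to their predicted corners. The near bar sits about 2 mm towards -y and is to be fixed at the end. Next is the right short bar.

Emit:
{"name": "apply_moves", "arguments": {"commands": [[[-0.77,0,0.42,0,0.33,0],[-0.78,0,0.4,0,0.33,0],[-0.79,0,0.37,0,0.33,0],[-0.8,0,0.35,0,0.33,0],[-0.81,0,0.33,0,0.33,0],[-0.82,0,0.3,0,0.33,0],[-0.5,0,0.2,0,0.33,0],[0,0,0,0,0,0]]]}}

```text
clock: 17.42
eef_pos: [563.9, -155.8, 80.6]
tool_rot: [-1.588, 0.003, -1.671]
force: [-0.2, 0.2, -2.3]
width: 13.8
```

```bash
python3 -c "
from h import *
plan([*slabp(-.4,-83),55],-96.2,step=20)"
```

```text
t17.4 at [ 563.9 -155.8   80.6] yaw-95.7 w13.8 F [-0.2  0.2 -2.3] rows 3
[[-0.331,0.212,0.138,0.067,0.032,-0.01],[-0.332,0.213,0.136,0.067,0.032,-0.01],[-0.333,0.213,0.134,0.067,0.032,-0.01]]
```

Emit:
{"name": "apply_moves", "arguments": {"commands": [[[-0.33,0.21,0.14,0.07,0.03,-0.01],[-0.33,0.21,0.14,0.07,0.03,-0.01],[-0.3,0.2,0.12,0.07,0.03,-0.01],[0,0,0,0,0,0],[0,0,0,0,0,0],[0,0,0,0,0,0]]]}}

```text
clock: 17.92
eef_pos: [580.3, -115.9, 48.3]
tool_rot: [-1.579, -0.001, -1.675]
force: [-0.7, 0.4, -0.8]
width: 13.8
```

```bash
python3 -c "
from h import *
plan([*slabp(-.4,-83),35],-96.2,step=10)"
```

```text
t17.9 at [ 580.3 -115.9   48.3] yaw-96.0 w13.8 F [-0.7  0.4 -0.8] rows 2
[[0.018,0.166,0.049,0.047,0.021,0.007],[0.018,0.166,0.048,0.047,0.021,0.007]]
```

Emit:
{"name": "apply_moves", "arguments": {"commands": [[[0.02,0.12,0.05,0.05,0.02,0],[0.02,0.1,0.03,0.05,0.02,0],[0,0,0,0,0,0],[0,0,0,0,0,0]]]}}

```text
clock: 18.25
eef_pos: [582.7, -122.9, 39.3]
tool_rot: [-1.569, -0.004, -1.685]
force: [0.3, -0.4, -1.8]
width: 14.0
```

```bash
python3 -c "
from h import *
plan([*slabp(-.4,-83),18],-96.2,step=6)"
```

```text
t18.2 at [ 582.7 -122.9   39.3] yaw-96.5 w14.0 F [ 0.3 -0.4 -1.8] rows 4
[[-0.033,0.133,0.004,-0.006,-0.016,0.012],[-0.033,0.133,0.004,-0.006,-0.016,0.012],[-0.033,0.133,0.004,-0.006,-0.016,0.012],[-0.033,0.133,0.004,-0.006,-0.016,0.012]]
```

Emit:
{"name": "apply_moves", "arguments": {"commands": [[[-0.04,0.13,0.01,0,-0.02,0.01],[-0.04,0.13,0.01,0,-0.02,0.01],[-0.04,0.13,0.01,0,-0.02,0.01],[-0.03,0.09,0.01,0,-0.02,0.01],[0,0,0,0,0,0],[0,0,0,0,0,0]]]}}

```text
clock: 18.75
eef_pos: [585.2, -117.9, 18.3]
tool_rot: [-1.568, -0.001, -1.679]
force: [-0.1, 0.7, -1.0]
width: 14.2
```

```bash
python3 -c "
from h import *
plan([*slabp(-.4,-83),16.5],-96.2,step=6)"
```

```text
t18.8 at [ 585.2 -117.9   18.3] yaw-96.2 w14.2 F [-0.1  0.7 -1. ] rows 1
[[0.0,0.045,-0.033,-0.031,0.003,0.006]]
```

Excellent. Release, retract, go to the left short bar.

Emit:
{"name": "apply_moves", "arguments": {"commands": [[[0,0.03,-0.02,0,0,0],[0,0.01,0,0,0,0],[0,0,0,0,0,0]]]}}

```text
clock: 19.0
eef_pos: [584.4, -117.5, 16.5]
tool_rot: [-1.568, -0.0, -1.678]
force: [-0.6, -0.1, -2.0]
width: 13.9
```

Emit:
{"name": "apply_moves", "arguments": {"commands": [[[0,0,0,0,0,0],[0,0,0,0,0,0],[0,0,0,0,0,0],[0,0,0,0,0,0],[0,0,0,0,0,0]]], "claw": 40}}

```text
clock: 19.42
eef_pos: [585.8, -117.9, 18.1]
tool_rot: [-1.565, -0.001, -1.678]
force: [-0.8, 0.4, -0.1]
width: 39.9
```

Emit:
{"name": "apply_moves", "arguments": {"commands": [[[0,-0.5,0,0,0,0],[0,-0.8,0,0,0,0],[0,-0.9,0,0,0,0],[0,-0.6,0,0,0,0],[0,0,0,0,0,0]]]}}

```text
clock: 19.83
eef_pos: [583.8, -117.7, 132.6]
tool_rot: [-1.57, -0.001, -1.679]
force: [0.7, 0.4, 0.0]
width: 40.0
```

```bash
python3 -c "
from h import *
plan([497.4,378,125],-89.1,show=24)"
```

```text
t19.8 at [ 583.8 -117.7  132.6] yaw-96.2 w40.0 F [0.7 0.4 0. ] rows 13
[[-0.93,0.014,-0.268,-0.001,-0.109,0.0],[-0.932,0.014,-0.259,-0.001,-0.109,0.0],[-0.935,0.014,-0.25,-0.001,-0.109,0.0],[-0.937,0.014,-0.241,-0.001,-0.109,0.0],[-0.939,0.014,-0.232,-0.001,-0.109,0.0],[-0.941,0.014,-0.223,-0.001,-0.109,0.0],[-0.944,0.014,-0.214,-0.001,-0.109,0.0],[-0.946,0.014,-0.205,-0.001,-0.109,0.0]]
[[-0.947,0.014,-0.196,-0.001,-0.109,0.0],[-0.949,0.014,-0.187,-0.001,-0.109,0.0],[-0.951,0.015,-0.178,-0.001,-0.109,0.0],[-0.953,0.015,-0.169,-0.001,-0.109,0.0],[-0.954,0.015,-0.16,-0.001,-0.109,0.0]]
```

Emit:
{"name": "apply_moves", "arguments": {"commands": [[[-0.93,0,-0.27,0,-0.11,0],[-0.93,0,-0.26,0,-0.11,0],[-0.93,0,-0.25,0,-0.11,0],[-0.94,0,-0.24,0,-0.11,0],[-0.94,0,-0.23,0,-0.11,0],[-0.94,0,-0.22,0,-0.11,0],[-0.94,0,-0.21,0,-0.11,0],[-0.94,0,-0.2,0,-0.11,0]]]}}

```text
clock: 20.5
eef_pos: [535.2, 182.7, 131.0]
tool_rot: [-1.56, -0.01, -1.623]
force: [0.5, -0.5, -0.3]
width: 40.3
```

Emit:
{"name": "apply_moves", "arguments": {"commands": [[[-0.94,0,-0.2,0,-0.11,0],[-0.95,0,-0.19,0,-0.11,0],[-0.95,0,-0.18,0,-0.11,0],[-0.8,0,-0.17,0,-0.11,0],[-0.5,0,-0.1,0,-0.11,0],[0,0,0,0,0,0]]]}}

```text
clock: 21.0
eef_pos: [498.4, 369.8, 125.1]
tool_rot: [-1.564, -0.005, -1.558]
force: [0.1, 1.3, 0.8]
width: 40.3
```

```bash
python3 -c "
from h import *
plan([497.4,378,45],-89.1,step=22)"
```

```text
t21.0 at [498.4 369.8 125.1] yaw-89.3 w40.3 F [0.1 1.3 0.8] rows 4
[[-0.054,0.5,-0.009,-0.018,-0.008,0.015],[-0.053,0.501,-0.008,-0.018,-0.008,0.015],[-0.053,0.501,-0.007,-0.018,-0.008,0.015],[-0.052,0.501,-0.006,-0.018,-0.008,0.015]]
```

Emit:
{"name": "apply_moves", "arguments": {"commands": [[[-0.03,0.5,-0.02,-0.02,0,0.01],[-0.03,0.5,-0.02,-0.02,0,0.01],[-0.03,0.5,-0.02,-0.02,0,0.01],[-0.03,0.45,-0.01,-0.02,0,0.01],[0,0,0,0,0,0],[0,0,0,0,0,0]]]}}

```text
clock: 21.5
eef_pos: [494.8, 374.4, 42.5]
tool_rot: [-1.572, -0.003, -1.554]
force: [0.3, 0.2, -0.3]
width: 39.8
```

```bash
python3 -c "
from h import *
plan([497.4,378,9],-89.1,step=13)"
```

```text
t21.5 at [494.8 374.4  42.5] yaw-89.1 w39.8 F [ 0.3  0.2 -0.3] rows 3
[[-0.03,0.279,0.022,0.003,0.003,0.01],[-0.03,0.279,0.022,0.003,0.003,0.01],[-0.03,0.279,0.022,0.003,0.003,0.01]]
```

Emit:
{"name": "apply_moves", "arguments": {"commands": [[[-0.03,0.28,0.01,0,0,0.01],[-0.03,0.28,0.01,0,0,0.01],[-0.02,0.24,0.01,0,0,0.01],[0,0,0,0,0,0],[0,0,0,0,0,0]]]}}

```text
clock: 21.92
eef_pos: [498.5, 376.7, 9.8]
tool_rot: [-1.568, 0.001, -1.557]
force: [-0.4, 0.6, 0.2]
width: 40.0
```

Emit:
{"name": "apply_moves", "arguments": {"commands": [[[0,0,0,0,0,0],[0,0,0,0,0,0],[0,0,0,0,0,0],[0,0,0,0,0,0],[0,0,0,0,0,0],[0,0,0,0,0,0]]], "claw": 5}}

```text
clock: 22.42
eef_pos: [498.9, 377.2, 11.1]
tool_rot: [-1.567, 0.002, -1.557]
force: [0.4, -1.1, -1.8]
width: 13.7
```

Emit:
{"name": "apply_moves", "arguments": {"commands": [[[0,-0.75,0,0,0,0],[0,-0.75,0,0,0,0],[0,-0.6,0,0,0,0],[0,0,0,0,0,0]]]}}

```text
clock: 22.75
eef_pos: [496.6, 375.4, 95.0]
tool_rot: [-1.573, -0.002, -1.557]
force: [0.8, 0.2, -1.0]
width: 13.5
```

```bash
python3 -c "
from h import *
p=slabp(-2,81); print(p)
plan([*p,90],-96.2,show=24)"
```

```text
[600.05964588  45.44222679]
t22.8 at [496.6 375.4  95. ] yaw-89.2 w13.5 F [ 0.8  0.2 -1. ] rows 9
[[0.92,0.015,0.275,0.002,0.156,0.003],[0.917,0.015,0.287,0.002,0.156,0.003],[0.913,0.015,0.3,0.002,0.156,0.003],[0.909,0.015,0.312,0.002,0.156,0.003],[0.904,0.015,0.324,0.002,0.156,0.003],[0.9,0.014,0.336,0.002,0.156,0.003],[0.895,0.014,0.349,0.002,0.156,0.003],[0.89,0.014,0.361,0.002,0.156,0.003]]
[[0.885,0.014,0.373,0.002,0.156,0.003]]
```

Emit:
{"name": "apply_moves", "arguments": {"commands": [[[0.92,0,0.28,0,0.16,0],[0.92,0,0.29,0,0.16,0],[0.91,0,0.3,0,0.16,0],[0.91,0,0.31,0,0.16,0],[0.9,0,0.32,0,0.16,0],[0.9,0,0.34,0,0.16,0],[0.7,0,0.3,0,0.16,0],[0.3,0,0.1,0,0.16,0]]]}}

```text
clock: 23.42
eef_pos: [579.2, 114.1, 90.9]
tool_rot: [-1.573, 0.005, -1.657]
force: [1.1, 0.3, -2.9]
width: 13.7
```

```bash
python3 -c "
from h import *
plan([*slabp(-.5,81),60],-96.2,step=20)"
```

```text
t23.4 at [579.2 114.1  90.9] yaw-94.9 w13.7 F [ 1.1  0.3 -2.9] rows 4
[[0.418,0.19,0.176,0.008,0.063,-0.014],[0.417,0.191,0.179,0.008,0.063,-0.014],[0.415,0.192,0.181,0.008,0.063,-0.014],[0.414,0.192,0.183,0.008,0.063,-0.014]]
```

Emit:
{"name": "apply_moves", "arguments": {"commands": [[[0.42,0.19,0.18,0.01,0.06,-0.01],[0.42,0.19,0.18,0.01,0.06,-0.01],[0.41,0.19,0.18,0.01,0.06,-0.01],[0.25,0.19,0.1,0.01,0.06,-0.01],[0,0,0,0,0,0],[0,0,0,0,0,0]]]}}

```text
clock: 23.92
eef_pos: [598.5, 41.1, 55.2]
tool_rot: [-1.573, -0.003, -1.69]
force: [-0.5, 1.0, -2.1]
width: 13.2
```

```bash
python3 -c "
from h import *
plan([*slabp(-.5,81),38],-96.2,step=8)"
```

```text
t23.9 at [598.5  41.1  55.2] yaw-96.8 w13.2 F [-0.5  1.  -2.1] rows 3
[[-0.038,0.143,0.022,0.01,-0.042,0.01],[-0.038,0.143,0.022,0.01,-0.042,0.01],[-0.037,0.143,0.022,0.01,-0.042,0.01]]
```

Emit:
{"name": "apply_moves", "arguments": {"commands": [[[-0.04,0.14,0.02,0.01,-0.04,0.01],[-0.04,0.14,0.02,0.01,-0.04,0.01],[-0.04,0.12,0.02,0.01,-0.04,0.01],[0,0,0,0,0,0],[0,0,0,0,0,0]]]}}

```text
clock: 24.33
eef_pos: [600.4, 53.0, 37.5]
tool_rot: [-1.572, 0.004, -1.671]
force: [0.6, -0.7, -1.5]
width: 13.7
```

```bash
python3 -c "
from h import *
plan([*slabp(-.5,81),20],-96.2,step=6)"
```

```text
t24.3 at [600.4  53.   37.5] yaw-95.7 w13.7 F [ 0.6 -0.7 -1.5] rows 4
[[0.048,0.109,0.012,0.003,0.023,-0.012],[0.047,0.109,0.012,0.003,0.023,-0.012],[0.047,0.109,0.012,0.003,0.023,-0.012],[0.047,0.11,0.012,0.003,0.023,-0.012]]
```

Emit:
{"name": "apply_moves", "arguments": {"commands": [[[0.05,0.11,0.01,0,0.02,-0.01],[0.05,0.11,0.01,0,0.02,-0.01],[0.04,0.11,0.01,0,0.02,-0.01],[0.04,0.09,0.01,0,0.02,-0.01],[0,0,0,0,0,0],[0,0,0,0,0,0]]]}}

```text
clock: 24.83
eef_pos: [601.5, 46.4, 19.3]
tool_rot: [-1.571, 0.001, -1.677]
force: [0.0, -0.5, -2.1]
width: 13.8
```

```bash
python3 -c "
from h import *
plan([*slabp(-.5,81),19],-96.2,step=6)"
```

```text
t24.8 at [601.5  46.4  19.3] yaw-96.1 w13.8 F [ 0.  -0.5 -2.1] rows 1
[[0.028,0.007,0.004,0.006,0.027,-0.008]]
```

Emit:
{"name": "apply_moves", "arguments": {"commands": [[[0.02,0.01,0,0,0.02,0],[0,0.01,0,0,0,0],[0,0,0,0,0,0]]]}}

```text
clock: 25.08
eef_pos: [601.5, 45.1, 18.6]
tool_rot: [-1.571, 0.001, -1.679]
force: [0.2, -0.3, -2.6]
width: 13.7
```

Emit:
{"name": "apply_moves", "arguments": {"commands": [[[0,0,0,0,0,0],[0,0,0,0,0,0],[0,0,0,0,0,0],[0,0,0,0,0,0],[0,0,0,0,0,0]]], "claw": 40}}

```text
clock: 25.5
eef_pos: [603.0, 45.3, 20.0]
tool_rot: [-1.568, 0.001, -1.679]
force: [-0.1, -0.1, 0.4]
width: 40.1
```

Emit:
{"name": "apply_moves", "arguments": {"commands": [[[0,-0.5,0,0,0,0],[0,-0.8,0,0,0,0],[0.5,-0.9,-0.3,0,0,0],[0.5,-0.6,-0.4,0,0,0],[0.5,-0.3,-0.4,0,0,0],[0.2,-0.3,-0.2,0,0,0],[0,0,0,0,0,0],[0,0,0,0,0,0]]]}}

```text
clock: 26.17
eef_pos: [542.4, -17.5, 160.9]
tool_rot: [-1.566, 0.002, -1.676]
force: [-0.6, -0.0, -0.4]
width: 39.9
```

```bash
python3 -c "
from h import *
plan([*slabp(-60,0),100],-6.2)
d=snap('wrist','w2')
print(proj(d,[[*slabp(a,b),24] for a in(66,50,-56,-72) for b in (90,-90)]).round(1).tolist())
print(proj(d,[[*slabp(a,b),8] for a in(110,-110) for b in (130,-130)]).round(1).tolist())"
```

```text
t26.2 at [542.4 -17.5 160.9] yaw-96.1 w39.9 F [-0.6 -0.  -0.4] rows 19
[[0.016,0.08,-0.01,-0.003,-0.946,0.001],[0.015,0.08,-0.012,-0.003,-0.946,0.001],[0.014,0.08,-0.013,-0.003,-0.946,0.001],[0.013,0.08,-0.014,-0.003,-0.946,0.001],[0.012,0.08,-0.015,-0.003,-0.946,0.001],[0.011,0.08,-0.016,-0.003,-0.946,0.001],[0.009,0.08,-0.017,-0.003,-0.946,0.001],[0.008,0.08,-0.017,-0.003,-0.946,0.001]]
[[187.0, 55.4], [407.2, 55.9], [188.6, 76.5], [404.9, 77.0], [198.1, 199.5], [391.9, 200.1], [199.3, 215.9], [390.2, 216.4]]
[[139.9, 0.5], [454.4, 1.1], [167.1, 246.1], [420.4, 246.9]]
```

View pics/w2.png

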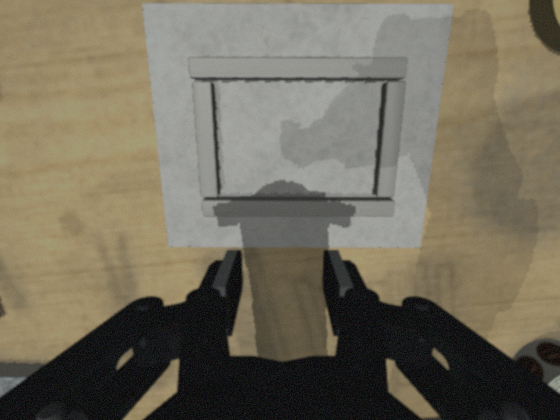

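The frame is laid: far bar at rows 57–78, near bar at about 198–216, short bars at columns 195–215 and 380–402, slab corners (145,4), (452,4), (169,246), (421,246). I'll enlarge it to read corners.

```bash
python3 -c "
from h import *
d=dict(np.load('pics/w2.npz')); im=d['image'][45:225,175:415]
im=cv2.createCLAHE(3,(4,4)).apply(cv2.cvtColor(im,cv2.COLOR_RGB2GRAY))
cv2.imwrite('pics/c3.png',cv2.resize(im,None,fx=3.33,fy=3.33,interpolation=cv2.INTER_CUBIC))
# slab edges: saturation boundary fit
hsv=cv2.cvtColor(d['image'],cv2.COLOR_RGB2HSV); m=(hsv[...,1]<50).astype(np.uint8)
def edge(pts): # subpixel-free line fit
    vx,vy,x,y=cv2.fitLine(np.array(pts,np.float32),cv2.DIST_HUBER,0,.01,.01).ravel(); return x,y,vx,vy
L=[(np.argmax(m[r,120:200])+120,r) for r in range(30,230)]; R=[(499-np.argmax(m[r,400:500][::-1])+0,r) for r in range(110,230)]
T=[(c,np.argmax(m[:60,c])) for c in range(160,360)]; B=[(c,279-np.argmax(m[220:280,c][::-1])) for c in list(range(180,235))+list(range(335,410))]
for n,e in zip('LRTB',(L,R,T,B)):
    l=edge(e); res=np.abs((np.array(e)-l[:2])@np.array([-l[3],l[2]])); q=[(l[0]+s*l[2],l[1]+s*l[3]) for s in(-80,80)]; P=ray(d,q,8)[:,:2]
    print(n,np.median(res).round(2),res.max().round(1),[((p-C)@ux).round(1) for p in P],[((p-C)@uy).round(1) for p in P])
"
```

```text
L 0.25 0.7 [np.float64(72.9), np.float64(-70.2)] [np.float64(129.0), np.float64(129.1)]
R 0.25 61.2 [np.float64(-112.3), np.float64(40.7)] [np.float64(-129.2), np.float64(-129.2)]
T 0.0 1.0 [np.float64(108.3), np.float64(108.5)] [np.float64(109.4), np.float64(-23.2)]
B 4.67 34.9 [np.float64(-136.4), np.float64(-107.6)] [np.float64(40.8), np.float64(-121.7)]
```

View pics/c3.png

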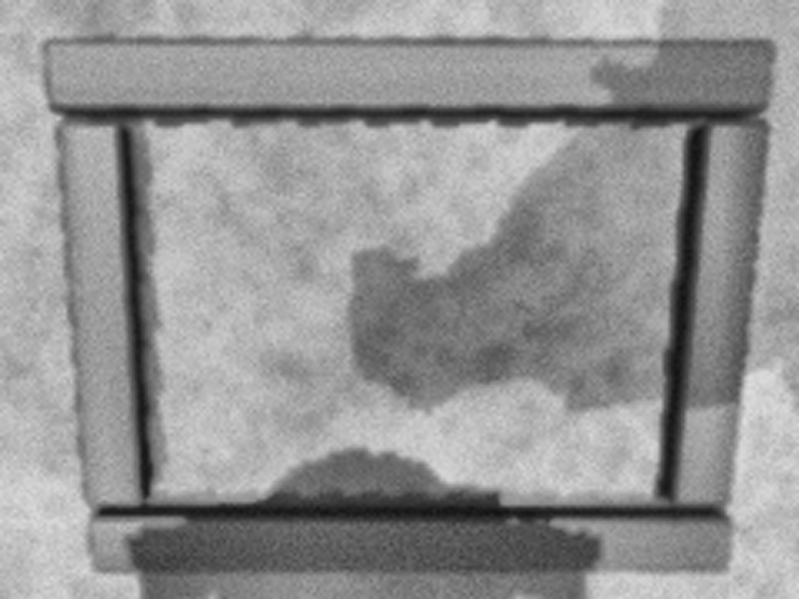

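The crop shows a gap line between the far bar and the short bars at row ~113, and another against the near bar at row ~511. Corner readings to slab coordinates:

```bash
cat >> h.py <<'E'
def toslab(d,pts,s,ox,oy,z=24):
    q=(np.array(pts,float)+.5)/s-.5+[ox,oy]; P=ray(d,q,z)[:,:2]-C; return np.c_[P@ux,P@uy].round(1).tolist()
E
python3 -c "
from h import *
d=dict(np.load('pics/w2.npz'))
for n,p in dict(far=[(46,42),(774,42),(50,105),(768,108)],left=[(58,122),(118,122),(92,505),(142,505)],right=[(706,120),(768,120),(672,503),(728,505)],near=[(92,518),(730,514),(95,570),(728,570)]).items(): print(n,toslab(d,p,3.33,175,45))
"
```

```text
far [[64.6, 88.9], [65.0, -90.0], [50.3, 89.1], [49.9, -90.3]]
left [[46.3, 87.4], [46.3, 72.4], [-52.9, 85.9], [-52.9, 72.0]]
right [[47.1, -75.1], [47.1, -90.6], [-51.9, -75.3], [-52.4, -90.9]]
near [[-56.7, 86.1], [-55.0, -91.7], [-71.9, 86.3], [-71.4, -92.8]]
```

Far bar and slab yaw agree. The left short bar needs about +2 mm in b (slab y), and the near bar needs about +2.5 mm in b and then closing up by about 6 mm. Left short bar first.

```bash
python3 -c "
from h import *
plan([*slabp(-3,79.5),60],-96.2,step=25)"
```

```text
t26.2 at [542.7 -17.3 160.7] yaw-96.0 w40.0 F [ 0.2 -0.9 -0.8] rows 6
[[-0.278,0.421,0.204,-0.008,0.006,-0.003],[-0.278,0.421,0.204,-0.008,0.006,-0.003],[-0.279,0.42,0.205,-0.008,0.006,-0.003],[-0.279,0.42,0.205,-0.008,0.006,-0.003],[-0.279,0.42,0.205,-0.008,0.006,-0.003],[-0.279,0.42,0.205,-0.008,0.006,-0.003]]
```

Emit:
{"name": "apply_moves", "arguments": {"commands": [[[-0.28,0.42,0.2,-0.01,0.01,0],[-0.28,0.42,0.2,-0.01,0.01,0],[-0.28,0.42,0.2,-0.01,0.01,0],[-0.28,0.42,0.2,-0.01,0.01,0],[-0.28,0.42,0.2,-0.01,0.01,0],[-0.2,0.2,0.15,0,0,0],[0,0,0,0,0,0],[0,0,0,0,0,0]]]}}

```text
clock: 26.88
eef_pos: [600.1, 52.2, 56.8]
tool_rot: [-1.575, 0.004, -1.673]
force: [-0.5, -0.0, -0.3]
width: 40.1
```

```bash
python3 -c "
from h import *
plan([*slabp(-3,79.5),18],-96.2,step=9)"
```

```text
t26.9 at [600.1  52.2  56.8] yaw-95.8 w40.1 F [-0.5 -0.  -0.3] rows 5
[[0.042,0.194,-0.001,0.01,0.014,-0.01],[0.042,0.194,-0.001,0.01,0.014,-0.01],[0.042,0.194,-0.001,0.01,0.014,-0.01],[0.042,0.194,-0.001,0.01,0.014,-0.01],[0.041,0.194,-0.002,0.01,0.014,-0.01]]
```

Emit:
{"name": "apply_moves", "arguments": {"commands": [[[0.05,0.19,0,0.01,0.01,-0.01],[0.05,0.19,0,0.01,0.01,-0.01],[0.04,0.19,0,0.01,0.01,-0.01],[0.04,0.19,0,0.01,0.01,-0.01],[0.02,0.17,0,0.01,0.01,-0.01],[0,0,0,0,0,0],[0,0,0,0,0,0]]]}}

```text
clock: 27.47
eef_pos: [598.6, 40.0, 17.9]
tool_rot: [-1.569, -0.002, -1.681]
force: [-0.1, -0.5, 0.4]
width: 39.8
```

```bash
python3 -c "
from h import *
plan([*slabp(-3,79.5),18],-96.2,step=9)"
```

```text
t27.5 at [598.6  40.   17.9] yaw-96.3 w39.8 F [-0.1 -0.5  0.4] rows 1
[[-0.103,-0.003,-0.003,-0.019,-0.026,0.026]]
```

Emit:
{"name": "apply_moves", "arguments": {"commands": [[[-0.1,0,0,-0.01,-0.02,0.02],[-0.03,0,0,-0.01,-0.01,0.01],[0,0,0,0,0,0],[0,0,0,0,0,0]]]}}

```text
clock: 27.8
eef_pos: [599.8, 45.6, 18.7]
tool_rot: [-1.57, 0.001, -1.679]
force: [-1.0, 0.3, 0.1]
width: 39.8
```

Emit:
{"name": "apply_moves", "arguments": {"commands": [[[0,0,0,0,0,0],[0,0,0,0,0,0],[0,0,0,0,0,0],[0,0,0,0,0,0],[0,0,0,0,0,0]]], "claw": 5}}

```text
clock: 28.22
eef_pos: [600.3, 46.1, 19.6]
tool_rot: [-1.568, 0.001, -1.678]
force: [-0.1, 0.2, 0.6]
width: 13.4
```

```bash
python3 -c "
from h import *
P=readout.read_state()['eef_pos'][:2]-C; print('slab ab',P@ux,P@uy)
a=P@ux
plan([*slabp(a+2.5,82.6),18.5],-96.2,step=9)"
```

```text
slab ab -1.8008806822468966 81.66707215936592
t28.2 at [600.3  46.1  19.6] yaw-96.1 w13.4 F [-0.1  0.2  0.6] rows 1
[[-0.023,0.027,0.062,-0.028,0.012,-0.017]]
```

Emit:
{"name": "apply_moves", "arguments": {"commands": [[[-0.03,0.01,0.04,0,0.01,0],[0,0,0.03,0,0,0],[0,0,0,0,0,0],[0,0,0,0,0,0]]]}}

```text
clock: 28.55
eef_pos: [600.8, 45.7, 19.5]
tool_rot: [-1.573, -0.001, -1.68]
force: [-1.1, 0.2, 1.6]
width: 13.4
```

```bash
python3 -c "
from h import *
P=readout.read_state()['eef_pos'][:2]-C; print('slab ab',P@ux,P@uy)
plan([*slabp(1,82.6),18.5],-96.2,step=9)"
```

```text
slab ab -1.3094746635435435 81.36407292968583
t28.6 at [600.8  45.7  19.5] yaw-96.2 w13.4 F [-1.1  0.2  1.6] rows 1
[[-0.031,0.025,0.058,0.03,-0.006,0.007]]
```

Emit:
{"name": "apply_moves", "arguments": {"commands": [[[-0.06,0.01,0.08,0,0,0],[-0.03,0,0.06,0,0,0],[0,0,0,0,0,0],[0,0,0,0,0,0]]]}}

```text
clock: 28.88
eef_pos: [603.3, 46.8, 19.5]
tool_rot: [-1.581, -0.004, -1.681]
force: [-1.8, -0.4, 1.9]
width: 13.5
```

```bash
python3 -c "
from h import *
P=readout.read_state()['eef_pos'][:2]-C; print('slab ab',P@ux,P@uy)
plan([*slabp(1,82.6),18.5],-96.2,step=9)"
```

```text
slab ab 1.1134326190766792 82.73701064541429
t28.9 at [603.3  46.8  19.5] yaw-96.3 w13.5 F [-1.8 -0.4  1.9] rows 1
[[0.003,0.026,-0.003,0.114,-0.02,0.041]]
```

Emit:
{"name": "apply_moves", "arguments": {"commands": [[[0,0,0,0,0,0],[0,0,0,0,0,0],[0,0,0,0,0,0],[0,0,0,0,0,0],[0,0,0,0,0,0]]], "claw": 40}}

```text
clock: 29.3
eef_pos: [604.9, 47.6, 19.2]
tool_rot: [-1.578, -0.002, -1.68]
force: [0.6, -0.7, 0.0]
width: 40.2
```

Emit:
{"name": "apply_moves", "arguments": {"commands": [[[0,-0.5,0,0.05,0,0.02],[0,-0.7,0,0.05,0,0.02],[0,-0.5,0,0,0,0],[0,0,0,0,0,0]]]}}

```text
clock: 29.63
eef_pos: [604.0, 47.7, 87.4]
tool_rot: [-1.573, 0.0, -1.68]
force: [-0.4, -0.2, -0.2]
width: 40.1
```

```bash
python3 -c "
from h import *
plan([*slabp(-64,0),80],-6.2,show=24)"
```

```text
t29.6 at [604.   47.7  87.4] yaw-96.3 w40.1 F [-0.4 -0.2 -0.2] rows 19
[[0.11,0.01,-0.086,0.001,0.947,0.001],[0.117,0.01,-0.077,0.001,0.947,0.001],[0.123,0.01,-0.067,0.001,0.947,0.001],[0.128,0.01,-0.057,0.001,0.947,0.001],[0.132,0.01,-0.046,0.001,0.947,0.001],[0.136,0.01,-0.035,0.001,0.947,0.001],[0.138,0.01,-0.023,0.001,0.947,0.001],[0.139,0.01,-0.012,0.001,0.947,0.001]]
[[0.14,0.01,0.0,0.001,0.947,0.001],[0.139,0.01,0.011,0.001,0.947,0.001],[0.138,0.01,0.023,0.001,0.947,0.001],[0.136,0.01,0.034,0.001,0.947,0.001],[0.132,0.01,0.045,0.001,0.947,0.001],[0.128,0.01,0.056,0.001,0.947,0.001],[0.123,0.01,0.066,0.001,0.947,0.001],[0.117,0.01,0.076,0.001,0.947,0.001]]
[[0.111,0.01,0.086,0.001,0.947,0.001],[0.103,0.01,0.094,0.001,0.947,0.001],[0.095,0.01,0.103,0.001,0.947,0.001]]
```

```bash
python3 -c "
from h import *
plan([*slabp(-64,0),80],993.8,show=24)"
```

```text
t29.6 at [604.   47.7  87.4] yaw-96.3 w40.1 F [-0.4 -0.2 -0.2] rows 19
[[0.11,0.01,-0.086,0.001,-0.948,-0.001],[0.103,0.01,-0.095,0.001,-0.948,-0.001],[0.094,0.01,-0.103,0.001,-0.948,-0.001],[0.086,0.01,-0.111,0.001,-0.948,-0.001],[0.076,0.01,-0.117,0.001,-0.948,-0.001],[0.066,0.01,-0.123,0.001,-0.948,-0.001],[0.056,0.01,-0.128,0.001,-0.948,-0.001],[0.045,0.01,-0.132,0.001,-0.948,-0.001]]
[[0.034,0.01,-0.136,0.001,-0.948,-0.001],[0.023,0.01,-0.138,0.001,-0.948,-0.001],[0.011,0.01,-0.139,0.001,-0.948,-0.001],[0.0,0.01,-0.14,0.001,-0.948,-0.001],[-0.012,0.01,-0.139,0.001,-0.948,-0.001],[-0.023,0.01,-0.138,0.001,-0.948,-0.001],[-0.035,0.01,-0.136,0.001,-0.948,-0.001],[-0.046,0.01,-0.132,0.001,-0.948,-0.001]]
[[-0.057,0.01,-0.128,0.001,-0.948,-0.001],[-0.067,0.01,-0.123,0.001,-0.948,-0.001],[-0.077,0.01,-0.117,0.001,-0.948,-0.001]]
```

Emit:
{"name": "apply_moves", "arguments": {"commands": [[[0.11,0,-0.09,0,-1,0],[0.1,0,-0.1,0,-1,0],[0.09,0,-0.1,0,-1,0],[0.09,0,-0.11,0,-1,0],[0.08,0,-0.12,0,-1,0],[0.07,0,-0.12,0,-1,0],[0.06,0,-0.13,0,-1,0],[0.05,0,-0.13,0,-1,0]]]}}

```text
clock: 30.3
eef_pos: [573.8, 15.8, 86.2]
tool_rot: [-1.568, 0.001, -0.946]
force: [0.0, -0.1, -0.1]
width: 39.9
```

Emit:
{"name": "apply_moves", "arguments": {"commands": [[[0.03,0,-0.14,0,-1,0],[0.02,0,-0.14,0,-1,0],[0,0,-0.14,0,-1,0],[-0.01,0,-0.14,0,-1,0],[-0.02,0,-0.14,0,-1,0],[-0.04,0,-0.13,0,-1,0],[-0.05,0,-0.13,0,-1,0],[-0.06,0,-0.13,0,-1,0]]]}}

```text
clock: 30.97
eef_pos: [540.3, -18.6, 81.7]
tool_rot: [-1.567, 0.002, -0.212]
force: [0.5, 0.4, -0.6]
width: 40.0
```

```bash
python3 -c "
from h import *
plan([*slabp(-64,0),45],993.8,step=15)"
```

```text
t31.0 at [540.3 -18.6  81.7] yaw-12.2 w40.0 F [ 0.5  0.4 -0.6] rows 3
[[-0.068,0.306,-0.1,-0.016,-0.397,-0.008],[-0.072,0.306,-0.097,-0.016,-0.397,-0.008],[-0.075,0.306,-0.094,-0.016,-0.397,-0.008]]
```

Emit:
{"name": "apply_moves", "arguments": {"commands": [[[-0.07,0.3,-0.1,0,-0.4,0],[-0.07,0.3,-0.1,0,-0.4,0],[-0.07,0.25,-0.1,0,-0.35,0],[0,0,0,0,0,0],[0,0,0,0,0,0]]]}}

```text
clock: 31.38
eef_pos: [528.3, -30.4, 44.8]
tool_rot: [-1.565, 0.004, -0.106]
force: [0.0, -0.2, 0.1]
width: 40.2
```

```bash
python3 -c "
from h import *
plan([*slabp(-63.5,0),18],993.8,step=9)"
```

```text
t31.4 at [528.3 -30.4  44.8] yaw-6.1 w40.2 F [ 0.  -0.2  0.1] rows 3
[[0.015,0.224,0.016,-0.024,0.007,-0.013],[0.015,0.224,0.017,-0.024,0.007,-0.013],[0.014,0.224,0.017,-0.024,0.007,-0.013]]
```

Emit:
{"name": "apply_moves", "arguments": {"commands": [[[0.02,0.22,0,-0.02,0.01,-0.01],[0.02,0.22,0,-0.02,0.01,-0.01],[0.02,0.2,0,-0.02,0.01,-0.01],[0,0,0,0,0,0],[0,0,0,0,0,0]]]}}

```text
clock: 31.8
eef_pos: [532.7, -29.1, 17.3]
tool_rot: [-1.569, -0.002, -0.11]
force: [-0.1, 0.0, -0.1]
width: 39.7
```

Emit:
{"name": "apply_moves", "arguments": {"commands": [[[0,0,0,0,0,0],[0,0,0,0,0,0],[0,0,0,0,0,0],[0,0,0,0,0,0],[0,0,0,0,0,0],[0,0,0,0,0,0]]], "claw": 5}}

```text
clock: 32.3
eef_pos: [532.1, -28.6, 17.4]
tool_rot: [-1.569, -0.001, -0.11]
force: [0.2, 0.0, -2.3]
width: 13.6
```

```bash
python3 -c "
from h import *
P=readout.read_state()['eef_pos'][:2]-C; print('slab ab',P@ux,P@uy)
plan([*slabp(P@ux,P@uy+2.4),18],993.8,step=9)"
```

```text
slab ab -61.547148484303634 0.012973625554490553
t32.3 at [532.1 -28.6  17.4] yaw-6.3 w13.6 F [ 0.2  0.  -2.3] rows 1
[[0.0,-0.014,0.06,-0.018,-0.02,0.01]]
```

Emit:
{"name": "apply_moves", "arguments": {"commands": [[[0,-0.01,0.07,0,-0.02,0],[0,0,0.03,0,0,0],[0,0,0,0,0,0],[0,0,0,0,0,0]]]}}

```text
clock: 32.63
eef_pos: [532.2, -24.3, 17.5]
tool_rot: [-1.569, -0.0, -0.108]
force: [-0.0, 0.4, -2.7]
width: 13.9
```

```bash
python3 -c "
from h import *
P=readout.read_state()['eef_pos'][:2]-C; print('slab ab',P@ux,P@uy)
plan([*slabp(-57.8,2.4),18],993.8,step=9)"
```

```text
slab ab -61.88758690777632 4.294000575216675
t32.6 at [532.2 -24.3  17.5] yaw-6.2 w13.9 F [-0.   0.4 -2.7] rows 1
[[0.102,-0.013,-0.047,-0.02,-0.002,0.001]]
```

Emit:
{"name": "apply_moves", "arguments": {"commands": [[[0.03,0,-0.05,0,0,0],[0.03,0,-0.02,0,0,0],[0.02,0,0,0,0,0],[0,0,0,0,0,0],[0,0,0,0,0,0]]]}}

```text
clock: 33.05
eef_pos: [534.1, -27.2, 17.4]
tool_rot: [-1.569, 0.002, -0.108]
force: [-0.7, 1.8, -2.4]
width: 14.1
```

```bash
python3 -c "
from h import *
P=readout.read_state()['eef_pos'][:2]-C; print('slab ab',P@ux,P@uy)
plan([*slabp(-57.8,2.4),18],993.8,step=9)"
```

```text
slab ab -59.75007883696582 1.6396890135845785
t33.0 at [534.1 -27.2  17.4] yaw-6.2 w14.1 F [-0.7  1.8 -2.4] rows 1
[[0.049,-0.014,0.019,-0.021,-0.002,-0.027]]
```

Emit:
{"name": "apply_moves", "arguments": {"commands": [[[0.05,0,0.03,0,0,0],[0.03,0,0,0,0,0],[0.02,0,0,0,0,0],[0,0,0,0,0,0]]]}}

```text
clock: 33.38
eef_pos: [535.8, -27.2, 17.4]
tool_rot: [-1.571, 0.007, -0.109]
force: [-2.2, 0.1, -0.4]
width: 13.9
```

```bash
python3 -c "
from h import *
P=readout.read_state()['eef_pos'][:2]-C; print('slab ab',P@ux,P@uy)
plan([*slabp(-57.8,2.4),18],993.8,step=9)"
```

```text
slab ab -58.070709870029795 1.8051142104346285
t33.4 at [535.8 -27.2  17.4] yaw-6.3 w13.9 F [-2.2  0.1 -0.4] rows 1
[[0.007,-0.014,0.015,0.006,-0.013,-0.084]]
```

Emit:
{"name": "apply_moves", "arguments": {"commands": [[[0.04,0,0.01,0,0,0],[0.02,0,0,0,0,0],[0,0,0,0,0,0]]]}}

```text
clock: 33.63
eef_pos: [536.0, -27.3, 17.5]
tool_rot: [-1.573, 0.012, -0.109]
force: [-2.3, 0.1, -0.3]
width: 14.2
```

```bash
python3 -c "
from h import *
P=readout.read_state()['eef_pos'][:2]-C; print('slab ab',P@ux,P@uy)
d=snap('wrist','w3'); cv2.imwrite('pics/c4.png',cv2.resize(d['image'][:,:,::-1],None,fx=1.42,fy=1.42,interpolation=cv2.INTER_CUBIC))"
```

```text
slab ab -57.84110597022712 1.7685695654223048
```

View pics/c4.png

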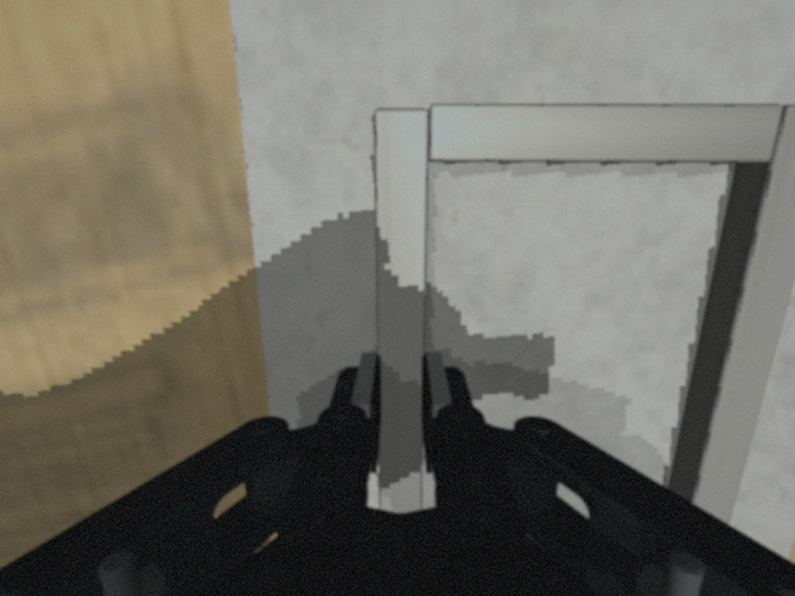

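Wrist view: the left corners are nearly closed, with thin dark lines at columns 430 and 782. The near bar's end is at row 108 against the short bar's edge at row 104, so it is about 1 mm short in +b. I'll push a bit more with a +b nudge, then look at the whole frame.

Emit:
{"name": "apply_moves", "arguments": {"commands": [[[0.03,0,0.06,0,0,0],[0.06,0,0.02,0,0,0],[0.05,0,0,0,0,0],[0.03,0,0,0,0,0],[0,0,0,0,0,0]]]}}

```text
clock: 34.1
eef_pos: [536.3, -26.9, 17.6]
tool_rot: [-1.58, 0.025, -0.11]
force: [-2.2, -0.7, -0.7]
width: 14.0
```

```bash
python3 -c "
from h import *
P=readout.read_state()['eef_pos'][:2]-C; print('slab ab',P@ux,P@uy); plan([*slabp(-57.8,2.8),18],993.8,step=9)"
```

```text
slab ab -57.59350730274841 2.230582293727138
t34.1 at [536.3 -26.9  17.6] yaw-6.3 w14.0 F [-2.2 -0.7 -0.7] rows 1
[[-0.005,-0.011,0.014,0.1,-0.02,-0.282]]
```

Emit:
{"name": "apply_moves", "arguments": {"commands": [[[0,0,0,0,0,0],[0,0,0,0,0,0],[0,0,0,0,0,0],[0,0,0,0,0,0],[0,0,0,0,0,0]]], "claw": 40}}

```text
clock: 34.52
eef_pos: [543.2, -26.4, 18.6]
tool_rot: [-1.576, 0.012, -0.11]
force: [0.5, 0.3, 0.1]
width: 39.9
```

Emit:
{"name": "apply_moves", "arguments": {"commands": [[[0,-0.5,0,0.05,0,-0.1],[-0.3,-0.8,-0.3,0.05,0,-0.1],[-0.5,-0.9,-0.8,0,0,-0.1],[-0.5,-0.7,-0.8,0,0,0],[-0.3,-0.5,-0.8,0,0,0],[0,0,-0.5,0,0,0],[0,0,0,0,0,0],[0,0,0,0,0,0]]]}}

```text
clock: 35.18
eef_pos: [471.3, -143.8, 152.0]
tool_rot: [-1.567, -0.024, -0.105]
force: [0.3, 0.1, 0.4]
width: 40.1
```

```bash
python3 -c "
from h import *
d=snap('wrist','w4'); print(readout.read_state()['eef_pos'])
q=proj(d,[[*slabp(a,b),24] for a in(66,-66) for b in (90,-90)]); print(q.round().tolist())
x0,y0=(q.min(0)-12).clip(0).astype(int); x1,y1=np.minimum(q.max(0)+12,[560,420]).astype(int); s=min(800/(x1-x0),600/(y1-y0)); print(x0,y0,s)
im=cv2.createCLAHE(3,(4,4)).apply(cv2.cvtColor(d['image'],cv2.COLOR_RGB2GRAY))[y0:y1,x0:x1]
cv2.imwrite('pics/c5.png',cv2.resize(im,None,fx=s,fy=s,interpolation=cv2.INTER_CUBIC)[:600,:800])"
```

```text
[ 471.1982747  -143.82703064  151.6968441 ]
[[524.0, -86.0], [478.0, 164.0], [341.0, -89.0], [330.0, 164.0]]
317 0 3.4285714285714284
```

View pics/c5.png

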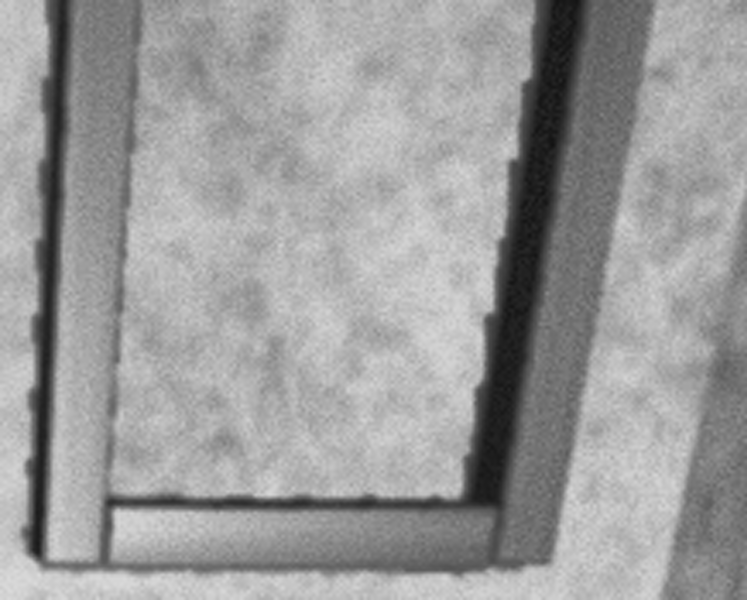

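The near and far bars end at rows 563 and 562, and the right short bar's outer edge is at row 568, so it sticks out about 1.3 mm. Its ends touch both long bars. I'll go back to the whole-frame view.

```bash
python3 -c "
from h import *
plan([*slabp(-55,-20),165],1000-96.2,show=24)"
```

```text
t35.2 at [ 471.2 -143.8  151.7] yaw-6.0 w39.9 F [ 0.4 -1.1  0. ] rows 19
[[0.073,-0.015,0.133,-0.013,0.95,0.01],[0.062,-0.016,0.138,-0.013,0.95,0.01],[0.05,-0.016,0.143,-0.013,0.95,0.01],[0.038,-0.016,0.147,-0.013,0.95,0.01],[0.026,-0.016,0.149,-0.013,0.95,0.01],[0.013,-0.016,0.151,-0.013,0.95,0.01],[0.001,-0.017,0.151,-0.013,0.95,0.01],[-0.012,-0.017,0.151,-0.013,0.95,0.01]]
[[-0.024,-0.017,0.149,-0.013,0.95,0.01],[-0.037,-0.017,0.147,-0.013,0.95,0.01],[-0.049,-0.017,0.143,-0.013,0.95,0.01],[-0.06,-0.017,0.139,-0.013,0.95,0.01],[-0.072,-0.017,0.133,-0.013,0.95,0.01],[-0.082,-0.017,0.127,-0.013,0.95,0.01],[-0.093,-0.017,0.119,-0.013,0.95,0.01],[-0.102,-0.017,0.111,-0.013,0.95,0.01]]
[[-0.111,-0.018,0.103,-0.013,0.95,0.01],[-0.119,-0.018,0.093,-0.013,0.95,0.01],[-0.127,-0.018,0.083,-0.013,0.95,0.01]]
```

Emit:
{"name": "apply_moves", "arguments": {"commands": [[[0.07,-0.02,0.14,0,1,0],[0.06,-0.02,0.14,0,1,0],[0.05,-0.02,0.15,0,1,0],[0.04,-0.02,0.15,0,1,0],[0.02,-0.02,0.15,0,1,0],[0.01,-0.02,0.15,0,1,0],[0,-0.02,0.15,0,1,0],[-0.02,-0.02,0.15,0,1,0]]]}}

```text
clock: 35.9
eef_pos: [502.2, -89.5, 154.4]
tool_rot: [-1.551, -0.007, -0.819]
force: [-1.2, 1.0, -0.2]
width: 40.0
```

Emit:
{"name": "apply_moves", "arguments": {"commands": [[[-0.03,-0.02,0.15,0,1,0],[-0.04,-0.02,0.15,0,1,0],[-0.06,-0.02,0.14,0,1,0],[-0.07,-0.02,0.14,0,1,0],[-0.08,-0.02,0.13,0,1,0],[-0.09,-0.02,0.12,0,1,0],[-0.1,-0.02,0.11,0,1,0],[-0.12,-0.02,0.1,0,0.9,0]]]}}

```text
clock: 36.57
eef_pos: [533.2, -28.9, 156.0]
tool_rot: [-1.557, 0.015, -1.518]
force: [-0.4, 0.3, 0.1]
width: 39.9
```

Emit:
{"name": "apply_moves", "arguments": {"commands": [[[-0.12,-0.02,0.1,0,0.6,0],[-0.1,0,0.1,0,0.4,0],[0,0,0,0,0,0],[0,0,0,0,0,0]]]}}

```text
clock: 36.9
eef_pos: [541.9, -8.8, 154.1]
tool_rot: [-1.561, 0.019, -1.597]
force: [-0.2, -0.2, -0.1]
width: 40.1
```

```bash
python3 -c "
from h import *
plan([*slabp(0,-83),60],1000-96.2,step=25)
d=snap('wrist','w5')
q=proj(d,[[*slabp(a,b),24] for a in(66,-66) for b in (90,-90)]); print(q.round().tolist())
x0,y0=(q.min(0)-10).clip(0).astype(int); x1,y1=np.minimum(q.max(0)+10,[560,420]).astype(int); s=min(800/(x1-x0),600/(y1-y0)); print(x0,y0,s)
im=cv2.createCLAHE(3,(4,4)).apply(cv2.cvtColor(d['image'],cv2.COLOR_RGB2GRAY))[y0:y1,x0:x1]
cv2.imwrite('pics/c6.png',cv2.resize(im,None,fx=s,fy=s,interpolation=cv2.INTER_CUBIC)[:600,:800])"
```

```text
t36.9 at [541.9  -8.8 154.1] yaw-91.5 w40.1 F [-0.2 -0.2 -0.1] rows 7
[[0.391,0.331,0.158,-0.015,0.134,-0.031],[0.389,0.331,0.163,-0.015,0.134,-0.031],[0.386,0.332,0.168,-0.015,0.134,-0.031],[0.383,0.333,0.173,-0.015,0.134,-0.031],[0.38,0.334,0.178,-0.015,0.134,-0.031],[0.377,0.335,0.183,-0.015,0.134,-0.031],[0.374,0.335,0.188,-0.015,0.134,-0.031]]
[[210.0, 46.0], [435.0, 66.0], [208.0, 205.0], [403.0, 221.0]]
197 36 3.076923076923077
```

View pics/c6.png

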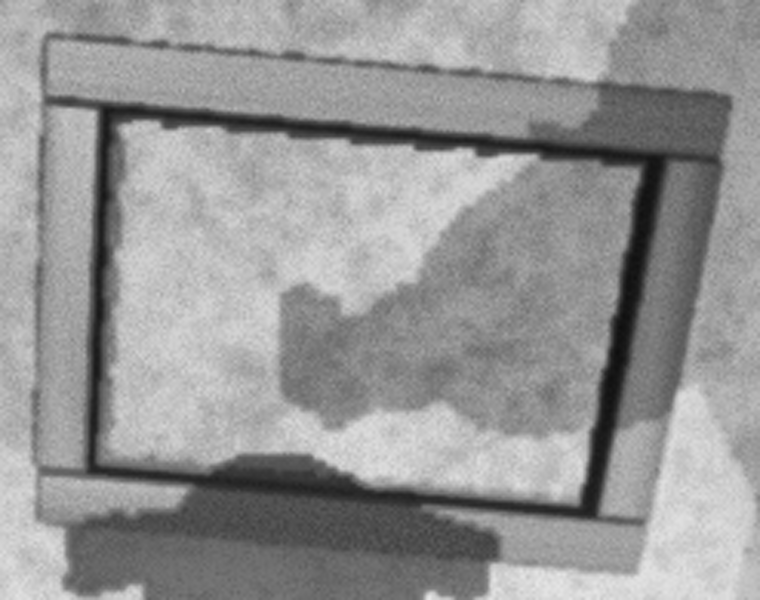

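Wrist view now shows a closed rectangle with only thin contact lines at all four corners. I'll put numbers on it.

```bash
python3 -c "
from h import *
d=dict(np.load('pics/w5.npz'))
for n,p in dict(far=[(46,36),(731,98),(44,101),(722,158)],left=[(44,104),(98,108),(38,466),(90,468)],right=[(664,158),(720,162),(598,515),(645,518)],near=[(40,474),(644,522),(37,521),(637,574)]).items(): print(n,toslab(d,p,3.0769,197,36))
hsv=cv2.cvtColor(d['image'],cv2.COLOR_RGB2HSV); m=(hsv[...,1]<50).astype(np.uint8)
for p,q in [((0,-150),(0,-110)),((0,110),(0,150)),((90,0),(130,0)),((-130,80),(-90,80)),((-130,-80),(-90,-80)),((-60,110),(-60,150)),((60,110),(60,150)),((90,60),(130,60)),((90,-60),(130,-60)),((-60,-150),(-60,-110)),((60,-150),(60,-110))]:
    t=np.linspace(0,1,401); g=np.array(p)+t[:,None]*(np.array(q)-p); uv=proj(d,[[*slabp(*x),8] for x in g])
    v=cv2.remap(hsv[...,1].astype(np.float32),uv[None,:,0].astype(np.float32),uv[None,:,1].astype(np.float32),cv2.INTER_LINEAR)[0]
    ok=(uv>[0,0]).all(1)&(uv<[559,419]).all(1); v[~ok]=np.nan; i=np.nanargmax(np.abs(v[20:]-v[:-20]))+10; print(p,q,'edge',g[i].round(1))
"
```

```text
far [[65.3, 89.0], [64.6, -89.8], [49.7, 89.2], [50.0, -90.7]]
left [[48.9, 89.2], [49.1, 74.9], [-49.1, 89.1], [-48.4, 73.9]]
right [[48.8, -75.5], [49.0, -90.3], [-49.6, -75.6], [-49.3, -89.4]]
near [[-51.5, 88.5], [-50.6, -89.4], [-65.9, 89.2], [-66.7, -90.4]]
(0, -150) (0, -110) edge [   0.  -129.3]
(0, 110) (0, 150) edge [  0.  129.3]
(90, 0) (130, 0) edge [108.5   0. ]
(-130, 80) (-90, 80) edge [-110.4   80. ]
(-130, -80) (-90, -80) edge [-111.2  -80. ]
(-60, 110) (-60, 150) edge [-60.  129.4]
(60, 110) (60, 150) edge [ 60.  129.2]
(90, 60) (130, 60) edge [98. 60.]
(90, -60) (130, -60) edge [108.4 -60. ]
(-60, -150) (-60, -110) edge [ -60. -129.]
(60, -150) (60, -110) edge [  60.  -129.6]
```

Measured across, the frame's outer size is 131.2 mm (132 true at the ~0.995 image scale) and it is centred on the slab to about 0.5 mm. The one disagreement is how flush the right short bar is: the c5 view says 1.3 mm out, this one says under 0.5 mm. I'll zoom into both right corners.

```bash
python3 -c "
from h import *
d=dict(np.load('pics/w4.npz')); e=dict(np.load('pics/w5.npz'))
print(toslab(d,[(45,563),(100,563),(110,566),(490,570),(500,562),(550,562)],3.4286,317,0))
f=lambda im,x,y,w,h,s: cv2.resize(im['image'][y:y+h,x:x+w,::-1],None,fx=s,fy=s,interpolation=cv2.INTER_CUBIC)
A=f(d,322,135,160,37,5); B=f(e,380,55,80,37,5); D=f(e,370,190,80,37,5)
cv2.imwrite('pics/c7.png',np.vstack([A,np.hstack([B,D]),np.hstack([f(e,195,55,80,37,5),f(e,195,180,80,37,5)])]))"
```

```text
[[-65.8, -89.9], [-51.7, -89.9], [-49.1, -90.7], [49.4, -91.7], [51.6, -89.6], [64.7, -89.6]]
```

View pics/c7.png

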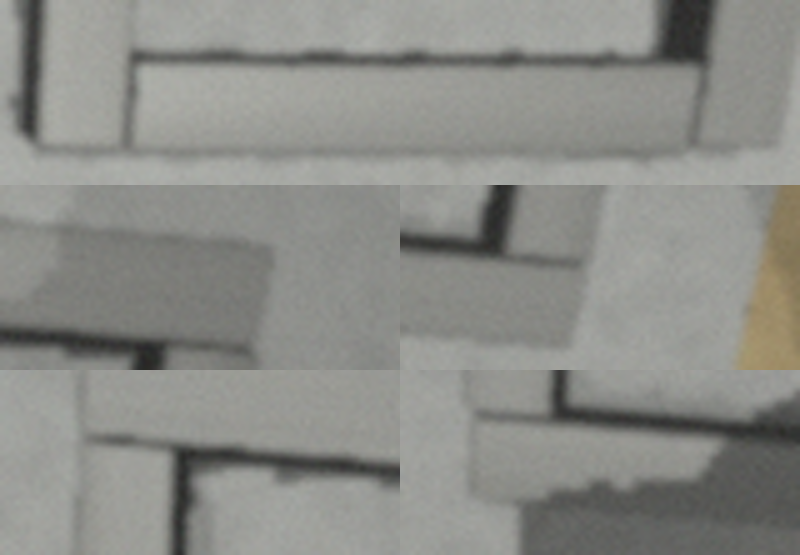

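The zoom shows hairline joints at all four corners, with the right short bar at most about 1 mm proud. Re-gripping it would risk opening the closed joints, so I'll leave it. Final check from the top camera, covering the bystanders too.

```bash
python3 -c "
from h import *
d=snap('top','top9'); a=dict(np.load('pics/top0.npz'))['image'].astype(int); b=d['image'].astype(int)
for n,(x0,y0,x1,y1) in dict(marker=(145,178,165,242),fork=(402,175,418,262),carton=(140,112,198,155),tape=(376,118,424,164),purple=(226,258,244,310)).items(): print(n,np.abs(a-b)[y0:y1,x0:x1].mean().round(2))
print(readout.read_state()['clock'])"
```

```text
marker 10.0
fork 9.73
carton 8.41
tape 10.47
purple 16.86
37.0
```

View pics/top9.png

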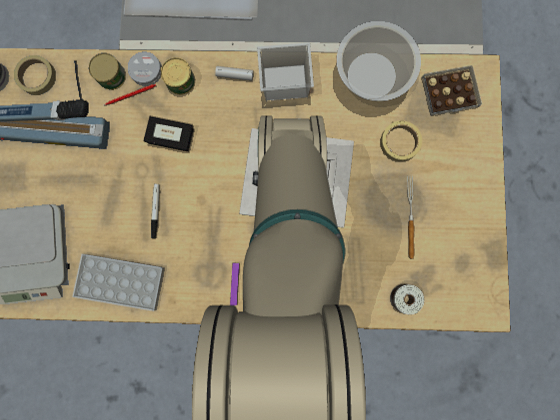

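The marker (155,210), fork (411,218), carton (168,133), tape (402,141) and purple piece (235,283) sit where they began. The non-zero pixel differences look like lighting and shadow. The gripper is clear of the frame, so I'll hand in.

```bash
python3 -c "
from h import *
print(finish_job())"
```

```text
the job is handed in; nothing more can be done
None
```

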